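Gauge two routed samples with radius leaves

TASK

Check the two routed timber samples with the radius leaves. Turn the rack's keeper fully open to its stop and leave it open; then take the hollow leaf that fits and press it lightly and squarely, about midway along, onto the rounded edge so that it sits down fully with no rocking, hold it there for about half a second, and hang it back in its own place in the rack. Then do the same with the nosed leaf in the cove of the other sample; leave the too-wide hollow leaf hanging, and do not push the bottle, jar or tin about.

Things in the scene. Friction and masses are not known exactly. Their poses are not given: they have to be found in the camera images.
- rack: Fixed wooden dowel rack, 170 (x) by 250 mm (y); origin on the table under its middle hanging place. Two rails along y at x = +-66 mm, tops 80 mm high; three leaves hang across them at y = -55, 0, +55 mm in any order, plane along rack xz, each shoulder end between two upright dowels (17 mm apart clear, round tops 102 mm high). Leaves hang with the foot 18 mm, handle top 160 mm above the table.
- keeper (a joint): Flat steel quarter-turn keeper on a vertical pivot at rack x +36, y +100 mm; 14 mm wide, underside 107 mm high. Near 0 rad (closed stop) its 158 mm arm lies along rack -y over the leaf shoulders and locks them in; at 1.57 (open stop), anticlockwise from above, it points to rack +x, clear of them. Stays where left; about 1 N at the knob turns it.
- keeper_knob (a point): Centre of the keeper's upright black knob, 18 mm diameter, from 121 to 163 mm above the table, 60 mm from the pivot on the short arm opposite the long arm: towards rack +y when closed, rack -x when open.
- hollow_leaf_grip (a point): Handle centre of the hollow leaf that fits. All leaves: aluminium, 12 mm thick (along y), 142 mm tall, 0.2 kg, mirror-symmetric; z up the handle, x along the shoulder. Handle 36 mm wide, leaf height 84 to 142 mm (grip point at 118); shoulder 152 mm wide, 62 to 84 mm; plate below 108 mm wide. In its foot a 90 degree notch, 26.5 mm deep, rounded inside to radius 30 mm.
- hollow_leaf_arc (a point): Centre of curvature of that leaf's 30 mm hollow: 121.5 mm below the grip point on its middle line (3.5 mm below the foot). Seated on round_sample it lies on the axis of the rounding (the sample's y axis), with leaf x, y, z along the sample's x, y, z, or half a turn about z from that.
- nose_leaf_grip (a point): Handle centre of the nosed leaf (handle and shoulder as on the hollow leaf); its foot is a 90 degree nose (flats at 45 degrees) rounded to radius 30 mm, lowest point at leaf height 0; plate 94 mm wide.
- nose_leaf_arc (a point): Centre of curvature of the nose: 88 mm below the grip point (30 mm above the nose's lowest point). Seated in cove_sample it lies on the axis of the cove (the sample's y axis), with leaf axes along the sample's axes, or half a turn about z from that.
- wide_leaf_grip (a point): Handle centre of the hollow leaf with the wider, gentler hollow (radius 50 mm), which rocks on the sample and is not wanted. Otherwise as the hollow leaf.
- round_sample: Fixed dark timber block, 100 mm long, its upper edge on the robot's side rounded convex to radius 30 mm between flat faces at 90 degrees, on a plywood stand (160 x 130 mm). Origin on the rounding's axis, midway along, 105 mm above the table; y along the edge; z the outward bisector along which the leaf is brought on, leaning 35 degrees from vertical towards the robot's side; crown at z = 30 mm.
- cove_sample: Fixed dark timber piece, 100 mm long, with an inside corner rounded to a cove of radius 30 mm, then flat walls 90 degrees apart reaching 45 mm further; on a like stand (which sample is left or right varies). Origin on the cove's axis (in the air), midway along, 100 mm above the table; y along the cove; z the outward bisector, leaning 35 degrees towards the robot's side; bottom at z = -30 mm.
- glue: Bystander: glue bottle, 44 x 66 x 186 mm, stands between rack and samples; origin under its base.
- jar: Bystander: jar of nails, 64 mm diameter, 86 mm tall, on the robot's side; origin under its base.
- tin: Bystander: small stain tin, 79 x 85 x 80 mm, on the robot's side of the samples; origin under its base.

How it is judged:
On the way, in this order (a step that is already met when the one before it is completed fails the run):
1. the keeper is turned open, to within 0.12 rad of its open stop (value of joint keeper above 1.45 rad), for 0.2 s.
2. the hollow leaf sits squarely on the rounded edge, touching with more than 0.5 N: centres of curvature within 3 mm across, within 30 mm of midway along, axes within 0.07 rad (contact force between hollow_leaf and round_sample above 0.5 N and x of hollow_leaf_arc in the frame of round_sample between -0.003 and 0.003 m and z of hollow_leaf_arc in the frame of round_sample between -0.003 and 0.003 m and y of hollow_leaf_arc in the frame of round_sample between -0.03 and 0.03 m and angle between the z axis of hollow_leaf_arc and the z axis of round_sample, either way round below 0.07 rad and angle between the y axis of hollow_leaf_arc and the y axis of round_sample, either way round below 0.07 rad), for 0.4 s.
3. the hollow leaf hangs again within 10 mm of where it hung, let go (distance of hollow_leaf_grip from where it was at the start of the episode below 0.01 m and contact force between the fingers and hollow_leaf below 0.1 N), for 0.1 s.
4. the nosed leaf sits squarely in the cove, touching with more than 0.5 N: centres of curvature within 3 mm across, within 30 mm of midway along, axes within 0.07 rad (contact force between nose_leaf and cove_sample above 0.5 N and x of nose_leaf_arc in the frame of cove_sample between -0.003 and 0.003 m and z of nose_leaf_arc in the frame of cove_sample between -0.003 and 0.003 m and y of nose_leaf_arc in the frame of cove_sample between -0.03 and 0.03 m and angle between the z axis of nose_leaf_arc and the z axis of cove_sample, either way round below 0.07 rad and angle between the y axis of nose_leaf_arc and the y axis of cove_sample, either way round below 0.07 rad), for 0.4 s.
At the end, for the whole second after the job is handed in: All three leaves hang in their own places in the rack (handles within 10 mm of where they were at the start, feet within 15 mm), and the keeper is open (beyond 1.4 rad) (distance of each of hollow_leaf_grip, nose_leaf_grip, wide_leaf_grip from where it was at the start of the episode below 0.01 m and distance of each of hollow_leaf_arc, nose_leaf_arc from where it was at the start of the episode below 0.015 m and value of joint keeper above 1.4 rad); the robot touches nothing.
It fails at once if a leaf is forced onto a sample (its contact forces there add up to more than 100 N, about 35 N of push) (contact force between hollow_leaf and round_sample above 100 N or contact force between nose_leaf and cove_sample above 100 N).
It fails at once if the wide leaf is taken from its place (moved more than 30 mm) (distance of wide_leaf_grip from where it was at the start of the episode above 0.03 m).
It fails at once if bottle, jar or tin is pushed more than 30 mm (distance of any of glue, jar, tin from where it was at the start of the episode above 0.03 m).
It also fails if it takes over 72 s, if anything falls off the work surface, if the arm or the gripper's body presses on something with over 40 N, if the wrist force passes 120 N, or if a joint passes its speed limit or range.

ROBOT

A 7-joint arm with a two-finger parallel gripper is mounted at the origin on a cart in front of the work surface, level with it; the furniture and walls round the work are solid. World frame = base frame: x ahead of the robot, y to its left, z up, the work surface at z = 0. Lengths are in m, angles in rad, forces in N, time in s.
With the tool pointing down it reaches from about 0.425 to 0.95 m from the base axis. Payload 4.7 kg.
Tool frame: the origin (TCP) lies on the centre line of the jaws, within the pads' length; the fingertips stand 11 mm ahead of it and the grasp point (between the pads) lies 8 mm behind it; z points along the fingers, y is the line along which they close (so a half turn about z gives the same grasp; the last joint's range is limited). The gripper opens to 87 mm and grips with 3 to 60 N. Pads are 19 mm wide; open, the fingers measure 117 mm over their backs; the gripper's body (75 mm by 190 mm) begins 51 mm behind the grasp point.
Start: joints at [-1.199, 0.469, -0.049, 1.532, 0.024, 1.141, -0.082], TCP at [0.263, 0.622, 0.234] pointing down, gripper open.
Joint ranges: [-2.59, 2.59], [-0.33, 1.99], [-1.39, 1.29], [0.1, 2.45], [-1.04, 4.18], [0.21, 1.99], [-2.66, 2.66]. Speed limits (rad/s): [2.57, 2.57, 3.14, 3.14, 3.14, 3.14, 3.14].

INTERFACE

Orientations are given as [roll, pitch, yaw] about the fixed x, y, z axes, in that order (R = Rz(yaw) Ry(pitch) Rx(roll)).
In Python, from station import sensors, camera, manip gives the robot as it stands. The module is installed in compiled form; this text tells all that it offers.
- The arm moves only by the tool play_rows, never from a script. Its argument "series" is a list that holds one entry, the list of rows, each a list of 5 numbers: the shift along the tool's x, y, z in m, then the turn about the tool's z in rad, then the opening in per cent of the stroke, from 0 (shut) to 100 (fully open). A call has 1 to 20 rows; each row shifts and turns the commanded pose from where the row before left it, along the tool's axes as they then stand; what a row does not reach is not made up. A row lasts 1/12 s, in which the tool goes at most 41.7 mm and 7.16 degrees, less where a joint would pass 70% of its speed; a pose out of reach is approached as far as the arm can. A call is refused whole if a number of a shift passes 0.0417 or a number of a turn 0.125, either way. A call with a gripper value outside its range is refused whole. The fingers move at their own pace and stop on an object; the grip force is fixed at half the most. Time passes only in rows, so rows that do not move let the fingers close. It gives the time, the measured TCP pose, the force, the opening and the grip force at its end, in the units of the state.
- sensors.observe(): the state, without advancing time (a new reading comes with each control period).
- camera(name): name is "scene" or "top" or "wrist"; returns a dict with "frame" (480x640x3 uint8, blue, green, red), "depth" (480x640 float32, m along the optical axis (not along the pixel's ray), 0 where there is no reading), "vfov" (degrees; the focal length in pixels is half the picture's height over the tangent of half this angle, whatever the lens; pixels are square), "cx", "cy" (the principal point, pixels), "R" (3x3) and "t" (3): a world point X has camera coordinates R X + t. Camera axes: x right, y down, z forward; pixel columns grow to the right and rows downward; lengths in m; the calibration is good to about 2 mm. A picture is of the moment at which its call begins.
- manip.finish_job(): hands the job in; it is judged then, once.
The state is a dict: "time": time; "q": joint angles; "joint_velocities": joint speeds; "tau": joint torques, N m; "eef_pos": TCP position; "orientation": TCP orientation; "ft_force": force on the tool from outside, world axes, zero at the start; "wrist_torque": the same for the moment, N m; "finger_gap": opening from 0.0 (shut) to 1.0 (fully open); "gripper_force": force on a finger pad.
Only numpy, scipy, OpenCV 4.12 (cv2) and the standard library are available. Lean on these libraries where they do the work, as an engineer would, in place of code of your own. Each camera call takes 0.05 s, during which the arm holds its last target. There are 200 camera calls.

## Working session

There is one attempt and no reset: what is moved stays moved. The work goes in short steps, Python scripts to look and compute and a tool call to move; the robot and the scene stay as the last step left them, time stands still between calls to the robot, and variables do not carry over. Pictures are saved under pics/ and viewed, at most 10 in all, crops included, and the job is handed in when it is done.

Besides the shell and the picture viewer there is one more tool, called after "Emit:" by a JSON object that holds its "fn" and its "kwargs". play_rows: Moves the arm, as the interface text tells. Its arguments: {"type":"object","properties":{"series":{"type":"array","items":{"type":"array","items":{"type":"array","items":{"type":"number"}}}}},"required":["series"]}

```bash
mkdir -p pics
cat > h.py <<'E'
import numpy as np,cv2
from station import sensors,camera,manip
from scipy.spatial.transform import Rotation as Ro
def cam(n):
    c=camera(n);c['f']=240/np.tan(np.radians(c['vfov']/2));return c
def ray(c,u,v):
    d=np.array([(u-c['cx'])/c['f'],(v-c['cy'])/c['f'],1.]);R=np.array(c['R']);return -R.T@np.array(c['t']),R.T@d
def onz(c,u,v,z):
    o,d=ray(c,u,v);return o+d*(z-o[2])/d[2]
def cloud(c):
    v,u=np.mgrid[0:480,0:640];z=c['depth'];P=np.stack([(u-c['cx'])/c['f']*z,(v-c['cy'])/c['f']*z,z],-1)
    return (P-np.array(c['t']))@np.array(c['R'])
def proj(c,X):
    p=np.array(c['R'])@X+c['t'];return p[:2]/p[2]*c['f']+[c['cx'],c['cy']]
def st():
    s=sensors.observe();print({k:np.round(v,4).tolist() for k,v in s.items() if k in('time','q','eef_pos','orientation','ft_force','finger_gap','gripper_force')});return s
E
python3 - <<'E'
from h import *
s=st()
for n in('scene','top','wrist'):
    c=cam(n);cv2.imwrite(f'pics/{n}0.png',c['frame']);np.savez(f'{n}0.npz',**c);print(n,c['f'],-np.array(c['R']).T@c['t'],np.round(c['R'],3).tolist(),(c['depth']>0).mean())
E
```

```text
{'time': 0.0, 'q': [-1.1989, 0.4695, -0.0486, 1.5337, 0.0241, 1.141, -0.0823], 'eef_pos': [0.2631, 0.621, 0.2325], 'orientation': [-3.1396, 0.0001, 2.7408], 'ft_force': [0.8357, -0.6415, -0.2677], 'gripper_force': 0.0, 'finger_gap': 0.9979}
scene 459.5057256985732 [-0.03563603 -0.60953948  0.98387014] [[0.77, -0.638, 0.018], [-0.448, -0.561, -0.696], [0.454, 0.528, -0.718]] 0.9956184895833333
top 444.4719721207645 [0.45650608 0.03494285 1.2148584 ] [[-0.002, -1.0, -0.015], [-0.998, 0.003, -0.062], [0.062, 0.015, -0.998]] 0.9960091145833333
wrist 362.61973967767364 [0.20029417 0.64722665 0.38450828] [[0.39, 0.921, -0.002], [0.892, -0.377, 0.249], [0.229, -0.099, -0.968]] 0.981669921875
```

View pics/top0.png

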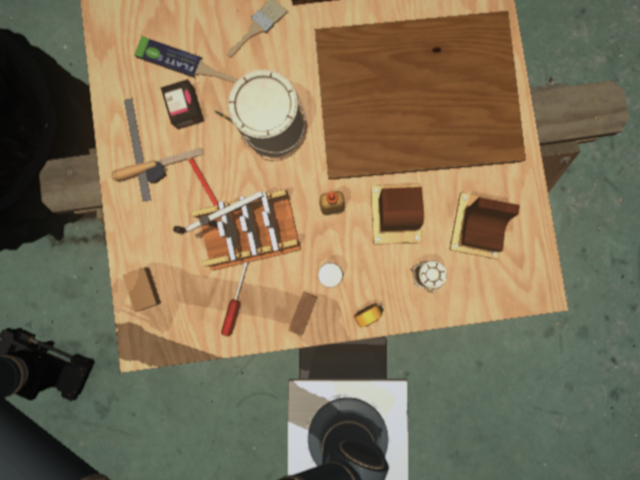

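View pics/scene0.png

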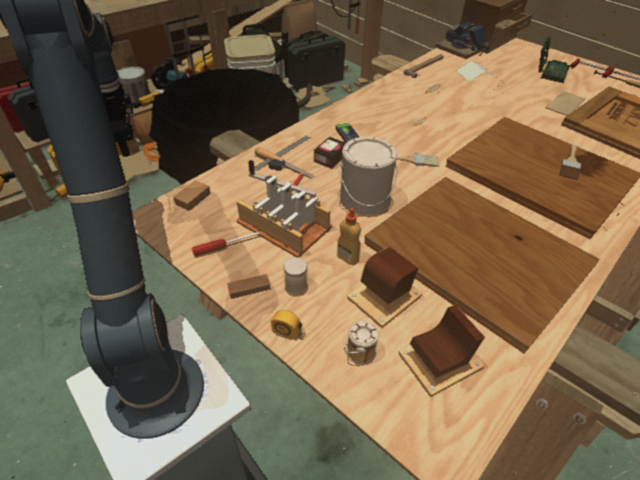

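Top view: the rack is at about (250,228) with the keeper closed and its knob at (180,229). The round sample is at (402,209), the cove at (485,222), glue at (332,202), jar at (330,274) and tin at (431,274). I'll zoom in.

Run:
```python
from h import *
a=cv2.imread('pics/top0.png')[175:285,160:310];b=cv2.imread('pics/scene0.png')[150:260,220:350]
a=cv2.resize(a,None,fx=4,fy=4,interpolation=2)[:440,:400*2];b=cv2.resize(b,None,fx=4,fy=4,interpolation=2)
cv2.imwrite('pics/c1.png',a);cv2.imwrite('pics/c2.png',b)
for n in('top','scene'):
    c=dict(np.load(n+'0.npz'));P=cloud(c);Z=P[...,2]
    box=(P[...,0]>.25)&(P[...,0]<.6)&(P[...,1]>.02)&(P[...,1]<.4)
    m=(box&(Z>.145)&(Z<.175)).astype(np.uint8)
    k,l,s,ce=cv2.connectedComponentsWithStats(m)
    for i in range(1,k):
        if s[i,4]>4:
            Q=P[l==i];print(n,ce[i].round(1),s[i,4],Q.mean(0).round(4),Q.min(0).round(3),Q.max(0).round(3))
```

```text
top [265.9 218.7] 88 [0.5688 0.1953 0.159 ] [0.551 0.187 0.145] [0.587 0.205 0.166]
top [243.5 223.7] 88 [0.557  0.2489 0.1586] [0.54  0.241 0.145] [0.576 0.257 0.165]
top [221.2 228.9] 95 [0.5449 0.3024 0.1588] [0.528 0.294 0.145] [0.562 0.313 0.166]
scene [270.9 180.7] 71 [0.5428 0.3032 0.1543] [0.525 0.296 0.145] [0.563 0.317 0.163]
scene [285.  187.9] 71 [0.5546 0.2501 0.1551] [0.537 0.243 0.145] [0.574 0.26  0.163]
scene [299.8 195.7] 71 [0.5666 0.1963 0.1552] [0.551 0.189 0.145] [0.588 0.207 0.162]
```

View pics/c1.png

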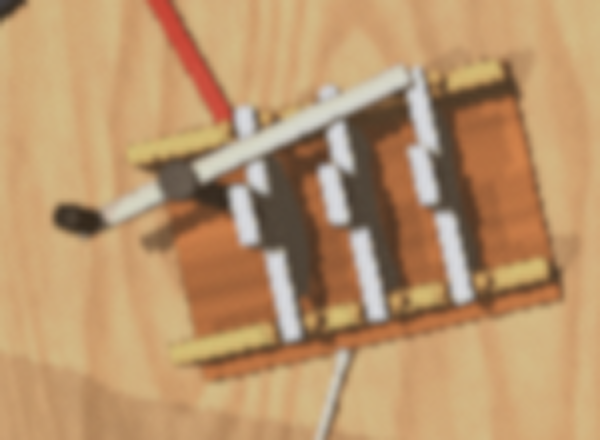

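View pics/c2.png

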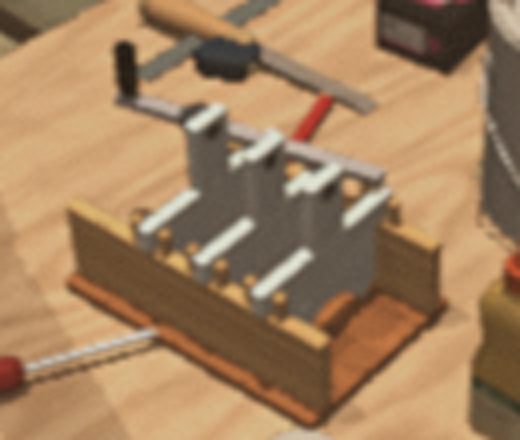

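The crops show three leaves with white handle tops at top-view pixels (221,229), (243,224) and (266,219). The black knob is at about (179,229), and there's an arched gap in the foot of the front (-y) leaf. Next I'll compute the rack frame and the knob position, plus rough sample frames from the depth.

Run:
```python
from h import *
T={n:dict(np.load(n+'0.npz')) for n in('top','scene')}
# knob: black blobs
for n,(u,v) in dict(top=(179,229),scene=(251,167)).items():
    c=T[n];P=cloud(c);g=c['frame'].max(2)
    sl=np.s_[v-14:v+15,u-14:u+15];m=(g[sl]<70);Q=P[sl][m];Q=Q[(Q[:,2]>.115)&(Q[:,2]<.18)]
    vv,uu=np.where(m);print(n,'knob',len(Q),Q.mean(0).round(4),Q.min(0).round(3),Q.max(0).round(3))
top=np.array([[.5688,.1953],[.557,.2489],[.5449,.3024]])
d=top[2]-top[0];yaw=np.arctan2(-d[0],d[1]);O=top.mean(0);print('rack yaw',yaw,'O',O)
R=np.array([[np.cos(yaw),-np.sin(yaw)],[np.sin(yaw),np.cos(yaw)]])
for p in([.036,.16],[.036,.1],[-.024,.1]):print(p,(O+R@p).round(4))
# samples: stands & blocks by depth
for n in T:
    P=cloud(T[n]);Z=P[...,2]
    for nm,x0,x1,y0,y1 in(('round',.45,.68,-.21,-.04),('cove',.4,.68,-.45,-.21)):
        m=(P[...,0]>x0)&(P[...,0]<x1)&(P[...,1]>y0)&(P[...,1]<y1)
        for lo,hi in((.008,.03),(.06,.15)):
            Q=P[m&(Z>lo)&(Z<hi)];
            r=cv2.minAreaRect(Q[:,:2].astype(np.float32)*1000);print(n,nm,lo,len(Q),[np.round(x,1) for x in r],Q[:,2].max().round(3),np.median(Q[:,2]).round(3))
    for nm,x0,x1,y0,y1 in(('glue',.5,.65,0,.1),('jar',.4,.5,0,.1),('tin',.38,.5,-.25,-.12)):
        m=(P[...,0]>x0)&(P[...,0]<x1)&(P[...,1]>y0)&(P[...,1]<y1)&(Z>.04);Q=P[m];print(n,nm,Q.min(0).round(3),Q.max(0).round(3))
```

```text
top knob 29 [0.5436 0.4035 0.1516] [0.539 0.4   0.131] [0.549 0.412 0.164]
scene knob 47 [0.5415 0.4062 0.1445] [0.536 0.401 0.123] [0.548 0.415 0.165]
rack yaw 0.21955853741549317 O [0.5569     0.24886667]
[0.036, 0.16] [0.5572 0.4129]
[0.036, 0.1] [0.5703 0.3543]
[-0.024, 0.1] [0.5117 0.3412]
top round 0.008 1059 [array([ 573.4, -132.2]), array([153.6, 223.5]), np.float64(81.8)] 0.023 0.015
top round 0.06 1924 [array([ 548.8, -142.4]), array([210.1, 108.9]), np.float64(8.5)] 0.142 0.129
top cove 0.008 933 [array([ 556.2, -327.2]), array([197. , 201.9]), np.float64(73.4)] 0.03 0.015
top cove 0.06 2532 [array([ 500.2, -317. ]), array([134.4, 283.3]), np.float64(55.1)] 0.146 0.078
top glue [0.594 0.006 0.042] [0.642 0.071 0.188]
top jar [0.401 0.012 0.055] [0.463 0.074 1.215]
top tin [ 0.387 -0.25   0.042] [ 0.468 -0.172  0.086]
scene round 0.008 1271 [array([ 595.6, -134.1]), array([162.3, 130.5]), np.float64(1.0)] 0.03 0.013
scene round 0.06 2095 [array([ 547.4, -140.4]), array([210.5, 111.2]), np.float64(8.5)] 0.138 0.122
scene cove 0.008 1427 [array([ 498.5, -338.6]), array([123.9, 313. ]), np.float64(41.2)] 0.03 0.013
scene cove 0.06 3238 [array([ 499.5, -315.1]), array([136.7, 282.3]), np.float64(55.3)] 0.141 0.077
scene glue [0.592 0.005 0.04 ] [0.637 0.068 0.184]
scene jar [0.4   0.012 0.04 ] [0.462 0.078 0.091]
scene tin [ 0.385 -0.25   0.04 ] [ 0.468 -0.182  0.082]
```

Emit:
{"fn": "play_rows", "kwargs": {"series": [[[0,0,0,-0.124,50],[0,0,0,-0.124,50],[0,0,0,-0.124,50],[0,0,0,-0.124,50],[0,0,0,-0.124,50],[-0.0226,-0.0271,0,0,50],[-0.0226,-0.0271,0,0,50],[-0.0226,-0.0271,0,0,50],[-0.0226,-0.0271,0,0,50],[-0.0226,-0.0271,0,0,50],[-0.0226,-0.0271,0,0,50],[-0.0226,-0.0271,0,0,50],[-0.0226,-0.0271,0,0,50],[-0.0226,-0.0271,0,0,50],[-0.0226,-0.0271,0,0,50],[0,0,0,0,50],[0,0,0,0,50]]]}}

```text
time: 1.57
eef_pos: [0.5452, 0.4032, 0.2329]
orientation: [-3.14, -0.0, -2.928]
ft_force: [0.0, 0.3, -0.7]
finger_gap: 0.5
gripper_force: 0.0
```

Run:
```python
from h import *
st()
c=cam('wrist');np.savez('wrist1.npz',**c);P=cloud(c)
f=c['frame'];cv2.imwrite('pics/w1.png',f)
g=f.max(2);m=(g<60)&(P[...,2]>.115)&(P[...,2]<.17)
k,l,s,ce=cv2.connectedComponentsWithStats(m.astype(np.uint8))
for i in range(1,k):
    if s[i,4]>60: Q=P[l==i];print(ce[i],s[i],Q.mean(0).round(4),np.median(Q[Q[:,2]>.155],0).round(4),Q.min(0).round(3),Q.max(0).round(3))
```

```text
{'time': 1.5667, 'q': [-0.6343, 0.4765, -0.0947, 1.5224, 0.049, 1.1459, 1.0454], 'eef_pos': [0.5452, 0.4032, 0.2329], 'orientation': [-3.1401, -0.0002, -2.9282], 'ft_force': [0.0229, 0.3325, -0.6957], 'gripper_force': 0.0, 'finger_gap': 0.5001}
[ 21.19921875 226.69921875] [ 14 217  16  20 256] [0.5686 0.204  0.1492] [0.5694 0.2049 0.1555] [0.562 0.202 0.142] [0.575 0.206 0.156]
[103.96195652 226.71195652] [ 99 217  11  21 184] [0.5569 0.2578 0.1493] [0.5571 0.2581 0.1555] [0.55  0.256 0.143] [0.564 0.26  0.156]
[186.52941176 225.78431373] [184 216   7  20 102] [0.5445 0.3114 0.1497] [0.546  0.312  0.1555] [0.538 0.31  0.143] [0.551 0.313 0.156]
[333.57928389 256.21483376] [322 237  25  38 782] [0.542  0.4103 0.1572] [0.5433 0.4108 0.1633] [0.536 0.403 0.126] [0.553 0.419 0.165]
```

View pics/w1.png

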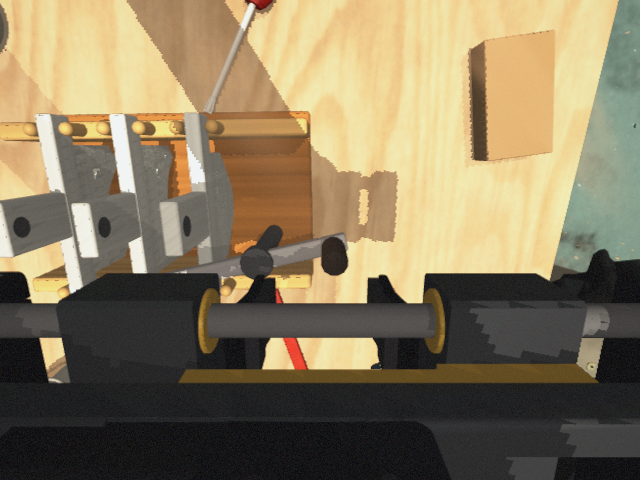

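The wrist view shows the +y leaf (at about (215,190)) with a convex bulging foot, so it is the nosed leaf. The knob is at (334,256). I'll measure the front leaf's notch from the scene depth to tell the two hollows apart.

Run:
```python
from h import *
yaw=.2196;O=np.array([.5573,.2502]);R=np.array([[np.cos(yaw),-np.sin(yaw)],[np.sin(yaw),np.cos(yaw)]])
c=dict(np.load('scene0.npz'))
# cast pixel rays on plane rack y=-61mm and show brightness/depth-consistency map
P=cloud(c);r=(P[...,:2]-O)@R
m=(abs(r[...,1]+.059)<.008)&(abs(r[...,0])<.085)&(P[...,2]>.015)&(P[...,2]<.17)
x=r[...,0][m]*1000;z=P[...,2][m]*1000
for zz in range(165,10,-5):
    s=np.sort(x[(z<=zz)&(z>zz-5)]);b=''.join('#' if ((s>=a)&(s<a+4)).any() else '.' for a in range(-80,84,4));print(zz,b)
c=dict(np.load('wrist1.npz'));P=cloud(c);r=(P[...,:2]-O)@R
m=(abs(r[...,1]-.009)<.008)&(abs(r[...,0])<.085)&(P[...,2]>.015)&(P[...,2]<.17)
x=r[...,0][m]*1000;z=P[...,2][m]*1000;print()
for zz in range(165,10,-5):
    s=np.sort(x[(z<=zz)&(z>zz-5)]);b=''.join('#' if ((s>=a)&(s<a+4)).any() else '.' for a in range(-80,84,4));print(zz,b)
```

```text
165 ...............###..#.#..................
160 ...............##########................
155 ...............####.#.#.#................
150 ...............#..###.##.................
145 ...............###########...............
140 ..............###.#######................
135 ..............###########................
130 ..............###.#######................
125 ..............######..###................
120 ..............##.#######............#....
115 ...............##########..........##....
110 ............#..#.##.###.#................
105 #########################.##.#..#####.#..
100 #################..###.#.##.##.######.##.
95 ###...#.####.####.####.######..#.#.####..
90 #####..###..###..##.##.####.##.###.#.#...
85 .###...##.####.#.#########.##..#######...
80 .##....######.#####.##.###.######.###....
75 .##.....###.###.##.##.###.###.##.###.....
70 ..#.....#..##.###.###.#.####.#######.....
65 ..#.....#.##.####.####.#.###########.....
60 .##.......#.#.##.#######.#######.##......
55 .##.......#########.##.##.###.#.####.....
50 .##........###.##..#########.#######.....
45 .##
[... 1018 characters left out ...]
##################.......
85 .##.##############################.......
80 ..#..#############################.......
75 .....#############################.......
70 ......############################.#.....
65 ......####################.#########.....
60 ......##############............##.#.....
55 .....###############............####.....
50 .....##############.............####.....
45 .....###############.............###.....
40 ......#########..................###.....
35 .......######....................###.....
30 .......####.......................##.....
25 .........#.........................#.....
20 .....#.#...#.......................#.....
15 .........................................
```

Emit:
{"fn": "play_rows", "kwargs": {"series": [[[0.003,0.004,0.03,0,50],[0,0,0.033,0,50],[0,0,0.03,0,50],[0,0,0,0,10],[0,0,0,0,10],[0,0,0,0,10],[0,0,0,0,10]]]}}

```text
time: 2.2
eef_pos: [0.5398, 0.4111, 0.1433]
orientation: [3.139, 0.004, -2.921]
ft_force: [-0.8, -0.3, 0.1]
finger_gap: 0.281
gripper_force: 0.0
```

The -y leaf's notch fits R30 (edges at 24, 28 and 36 mm at heights 32, 27 and 22 mm). The middle leaf fits R50 (30, 38 and 42 mm). So the order is hollow at -55, wide at 0 and nose at +55. Next is the knob grip.

Emit:
{"fn": "play_rows", "kwargs": {"series": [[[0,0,0,0,5],[0,0,0,0,5],[0,0,0,0,5]]]}}

```text
time: 2.45
eef_pos: [0.5399, 0.4105, 0.143]
orientation: [3.139, 0.004, -2.922]
ft_force: [-0.7, -0.2, 5.9]
finger_gap: 0.195
gripper_force: 30.0
```

Run:
```python
from h import *
s=st();p=np.array(s['eef_pos'][:2]);yaw=.2196;R=np.array([[np.cos(yaw),-np.sin(yaw)],[np.sin(yaw),np.cos(yaw)]])
O=np.array([.5573,.2502]);r=R.T@(p-O);print('tcp in rack',r)
v=r-[.036,.1];print(np.linalg.norm(v),'keeper',np.arctan2(-v[0],v[1]))
```

```text
{'time': 2.45, 'q': [-0.645, 0.5542, -0.0974, 1.614, 0.0616, 0.9722, 1.0277], 'eef_pos': [0.5399, 0.4105, 0.143], 'orientation': [3.1393, 0.0035, -2.9223], 'ft_force': [-0.6612, -0.152, 5.8744], 'gripper_force': 30.0023, 'finger_gap': 0.195}
tcp in rack [0.017976   0.16028223]
0.06291909164363692 keeper 0.290533293719401
```

Emit:
{"fn": "play_rows", "kwargs": {"series": [[[0.0116,-0.0048,0,0,5],[0.0108,-0.0076,0,0,5],[0.0086,-0.0092,0,0,5],[0.0067,-0.0114,0,0,5],[0.0039,-0.0119,0,0,5],[0.0013,-0.0143,0,0,5],[0,-0.004,0,0,5],[0,0,0,0,5],[0,0,0,0,5],[0,0,0,0,5]]]}}

```text
time: 3.28
eef_pos: [0.498, 0.3403, 0.1421]
orientation: [3.141, -0.023, -2.917]
ft_force: [-30.0, -4.2, 26.2]
finger_gap: 0.108
gripper_force: 30.6
```

Run:
```python
from h import *
s=st();c=cam('wrist');P=cloud(c);yaw=.2196;R=np.array([[np.cos(yaw),-np.sin(yaw)],[np.sin(yaw),np.cos(yaw)]])
O=np.array([.5575,.252]);print('tcp rack',R.T@(np.array(s['eef_pos'][:2])-O))
r=(P[...,:2]-O)@R;m=(P[...,2]>.1)&(P[...,2]<.12)&(r[...,1]>.075)&(r[...,1]<.14)
print(m.sum())
c=cam('scene');P=cloud(c);r=(P[...,:2]-O)@R;m=(P[...,2]>.104)&(P[...,2]<.122)&(r[...,1]>.075)&(r[...,1]<.14)&(r[...,0]>.05)&(r[...,0]<.22)
Q=r[m];print(m.sum(),Q.min(0),Q.max(0));
if len(Q)>5: print(np.polyfit(Q[:,0],Q[:,1],1))
```

```text
{'time': 3.2833, 'q': [-0.5828, 0.4567, -0.1083, 1.7837, 0.0459, 0.9242, 1.087], 'eef_pos': [0.498, 0.3403, 0.1421], 'orientation': [3.1405, -0.0229, -2.9168], 'ft_force': [-30.0299, -4.1572, 26.2098], 'gripper_force': 30.62, 'finger_gap': 0.108}
tcp rack [-0.03878949  0.09914353]
260
131 [0.06238914 0.09239598] [0.19122398 0.11184637]
[0.02804204 0.0958028 ]
```

Emit:
{"fn": "play_rows", "kwargs": {"series": [[[0,0,0,0,38],[0,0,0,0,38],[0,0,0,0,38],[0,0,-0.03,0,38],[0,0,-0.035,0,45],[0,0,-0.035,0,45],[0,0,0,0,45]]]}}

```text
time: 3.97
eef_pos: [0.5144, 0.3407, 0.2488]
orientation: [3.136, 0.013, -2.923]
ft_force: [0.7, 1.8, 0.4]
finger_gap: 0.432
gripper_force: 0.0
```

Run:
```python
from h import *
s=st();yaw=.2196;R=np.array([[np.cos(yaw),-np.sin(yaw)],[np.sin(yaw),np.cos(yaw)]])
O=np.array([.5575,.252])
for n in('scene','top','wrist'):
    c=cam(n);P=cloud(c);np.savez(n+'2.npz',**c)
    r=(P[...,:2]-O)@R;m=(P[...,2]>.104)&(P[...,2]<.122)&(r[...,1]>.075)&(r[...,1]<.14)&(r[...,0]>.05)&(r[...,0]<.22)
    Q=r[m]
    if len(Q)>5: print(n,len(Q),Q.min(0),Q.max(0),np.polyfit(Q[:,0],Q[:,1],1))
    for k in(-.055,0,.055):
        m=(abs(r[...,0])<.03)&(abs(r[...,1]-k)<.012)&(P[...,2]>.153)&(P[...,2]<.168);Q=P[m]
        if len(Q)>10: print(n,k,len(Q),((Q.min(0)+Q.max(0))/2).round(4),Q.mean(0).round(4))
```

```text
{'time': 3.9667, 'q': [-0.5764, 0.3572, -0.1017, 1.6675, 0.0405, 1.1045, 1.1], 'eef_pos': [0.5144, 0.3407, 0.2488], 'orientation': [3.1359, 0.0133, -2.9229], 'ft_force': [0.7457, 1.7892, 0.3695], 'gripper_force': 0.0, 'finger_gap': 0.4324}
scene 166 [0.05174349 0.09223372] [0.193655   0.11459132] [0.00797815 0.09894345]
scene -0.055 51 [0.5681 0.1986 0.1573] [0.5675 0.1969 0.1578]
scene 0 49 [0.5562 0.2515 0.1578] [0.556  0.251  0.1576]
scene 0.055 43 [0.5429 0.3049 0.1579] [0.5421 0.3044 0.1576]
top 340 [0.05034789 0.09106535] [0.19359096 0.10678003] [0.00927154 0.09709943]
top -0.055 82 [0.5694 0.196  0.1592] [0.5692 0.1959 0.1598]
top 0 79 [0.5578 0.2493 0.1596] [0.5572 0.2496 0.16  ]
wrist 516 [0.05967473 0.0934132 ] [0.0903782  0.10736597] [0.02256167 0.09874286]
wrist -0.055 334 [0.5585 0.1953 0.1579] [0.5562 0.196  0.1592]
wrist 0 165 [0.5426 0.2487 0.1578] [0.5421 0.2493 0.1585]
wrist 0.055 252 [0.5352 0.3028 0.1574] [0.5319 0.3021 0.1593]
```

Emit:
{"fn": "play_rows", "kwargs": {"series": [[[-0.0044,-0.0304,0,0,45],[-0.0044,-0.0304,0,0,45],[-0.0044,-0.0304,0,0,45],[-0.0044,-0.0304,0,0,45],[-0.0044,-0.0304,0,0,45],[0,0,0,0,45],[0,0,0,0,45]]]}}

```text
time: 4.7
eef_pos: [0.5654, 0.1918, 0.2387]
orientation: [-3.14, -0.003, -2.927]
ft_force: [-0.9, 1.1, 0.9]
finger_gap: 0.452
gripper_force: 0.0
```

Run:
```python
from h import *
s=st();R=Ro.from_euler('xyz',s['orientation']).as_matrix();print('togo tool',R.T@(np.array([.569,.197,.128])-s['eef_pos']))
```

```text
{'time': 4.7, 'q': [-0.3632, 0.3395, -0.0449, 1.7164, 0.0176, 1.0894, 1.3712], 'eef_pos': [0.5654, 0.1918, 0.2387], 'orientation': [-3.1403, -0.0032, -2.9274], 'ft_force': [-0.9124, 1.0725, 0.8619], 'gripper_force': 0.0, 'finger_gap': 0.4519}
togo tool [-0.00493846  0.00449967  0.1107002 ]
```

Emit:
{"fn": "play_rows", "kwargs": {"series": [[[-0.005,0.0045,0.028,0,45],[0,0,0.028,0,45],[0,0,0.028,0,45],[0,0,0.027,0,45],[0,0,0,0,45],[0,0,0,0,5],[0,0,0,0,5],[0,0,0,0,5],[0,0,0,0,5],[0,0,0,0,5],[0,0,0,0,5]]]}}

```text
time: 5.62
eef_pos: [0.5701, 0.2004, 0.1309]
orientation: [3.141, 0.002, -2.922]
ft_force: [-0.8, 0.0, 3.2]
finger_gap: 0.131
gripper_force: 30.0
```

Emit:
{"fn": "play_rows", "kwargs": {"series": [[[0,0,-0.02,0,5],[0,0,-0.038,0,5],[0,0,-0.038,0,5],[0,0,-0.038,0,5],[0,0,-0.038,0,5],[0,0,-0.018,0,5]]]}}

```text
time: 6.12
eef_pos: [0.5706, 0.2008, 0.3251]
orientation: [3.14, 0.007, -2.923]
ft_force: [1.0, -0.3, -2.2]
finger_gap: 0.132
gripper_force: 30.0
```

```bash
cat > fit.py <<'E'
from h import *
def normals(P,k=3):
    a=np.roll(P,-k,1)-np.roll(P,k,1);b=np.roll(P,-k,0)-np.roll(P,k,0);n=np.cross(b,a);n/=np.linalg.norm(n,axis=-1,keepdims=True)+1e-9
    return n*np.sign(n[...,2:]+1e-9)
def plane(Q):
    for _ in range(4):
        c=Q.mean(0);n=np.linalg.svd(Q-c,full_matrices=False)[2][2];n*=np.sign(n[2]+.0) ;d=(Q-c)@n;Q=Q[abs(d)<max(.002,2*d.std()*.8)]
    return n,c,Q
def run(src):
  for n in src:
    c=dict(np.load(n));P=cloud(c);P=np.stack([cv2.medianBlur(P[...,i].astype(np.float32),5) for i in range(3)],-1).astype(float);N=normals(P)
    for nm,x0,x1,y0,y1,s in(('round',.48,.66,-.21,-.06,1),('cove',.44,.66,-.43,-.24,-1)):
        B=(P[...,0]>x0)&(P[...,0]<x1)&(P[...,1]>y0)&(P[...,1]<y1)&(P[...,2]>.04)
        el=np.degrees(np.arctan2(np.hypot(N[...,0],N[...,1]),N[...,2]));
        F=[]
        for lab,lo,hi,sx in(('flat',2,18,1),('steep',72,88,-1)):
            m=B&(el>lo)&(el<hi)&(N[...,0]*sx>0)
            k,l,stt,_=cv2.connectedComponentsWithStats(m.astype(np.uint8))
            if k<2:print(n,nm,lab,'none');continue
            i=1+np.argmax(stt[1:,4]);Q=P[l==i];nn,cc,Q=plane(Q)
            if nn[0]*sx<0: nn=-nn
            print(n,nm,lab,len(Q),'n',nn.round(3),'tilt',np.degrees(np.arccos(nn[2])).round(1),'yaw',np.arctan2(nn[1]*sx,nn[0]*sx).round(3),'c',cc.round(4))
            F.append((nn,cc))
        if len(F)==2:
            (n1,c1),(n2,c2)=F;u=np.cross(n1,n2);u/=np.linalg.norm(u)
            A=np.array([n1,n2,u]);b=[n1@c1-s*.03,n2@c2-s*.03,u@((c1+c2)/2)];p=np.linalg.solve(A,b)
            print('   axis pt',p.round(4),'dir',u.round(3),'yaw',np.arctan(-u[0]/u[1]).round(3),'between',np.degrees(np.arccos(n1@n2)).round(1))
E
python3 -c "
from fit import *
st();run(['top0.npz','scene0.npz'])"
```

```text
{'time': 6.1167, 'q': [-0.3731, 0.2869, -0.0451, 1.5892, 0.0133, 1.2581, 1.3694], 'eef_pos': [0.5706, 0.2008, 0.3251], 'orientation': [3.14, 0.0075, -2.9226], 'ft_force': [0.9943, -0.2595, -2.2043], 'gripper_force': 29.9998, 'finger_gap': 0.1321}
top0.npz round flat 755 n [0.167 0.007 0.986] tilt 9.6 yaw 0.044 c [ 0.6131 -0.135   0.1312]
top0.npz round steep 254 n [-0.956 -0.037  0.29 ] tilt 73.1 yaw 0.039 c [ 0.5546 -0.1376  0.0962]
   axis pt [ 0.5886 -0.1361  0.105 ] dir [ 0.039 -0.999  0.001] yaw 0.039 between 82.7
top0.npz cove flat 522 n [ 0.167 -0.031  0.985] tilt 9.8 yaw -0.181 c [ 0.532  -0.3511  0.0745]
top0.npz cove steep 249 n [-0.964  0.196  0.181] tilt 79.6 yaw -0.201 c [ 0.585  -0.3602  0.1119]
   axis pt [ 0.553  -0.3545  0.1013] dir [-0.199 -0.98   0.003] yaw -0.2 between 89.4
scene0.npz round flat 473 n [0.172 0.008 0.985] tilt 9.9 yaw 0.047 c [ 0.6121 -0.1344  0.1294]
scene0.npz round steep 428 n [-0.982 -0.039  0.184] tilt 79.4 yaw 0.039 c [ 0.5524 -0.1371  0.0922]
   axis pt [ 0.585  -0.1356  0.1037] dir [ 0.04  -0.999  0.001] yaw 0.04 between 89.3
scene0.npz cove flat 576 n [ 0.17  -0.031  0.985] tilt 10.0 yaw -0.179 c [ 0.5304 -0.3507  0.0723]
scene0.npz cove steep 499 n [-0.497  0.049  0.866] tilt 30.0 yaw -0.098 c [ 0.5663 -0.3624  0.1023]
   axis pt [ 0.5129 -0.3526  0.1057] dir [-0.116 -0.993 -0.011] yaw -0.117 between 39.9
```

The plane fits agree: round axis at about (0.5855, -0.136, 0.105) with yaw 0.039, cove axis at about (0.552, -0.3535, 0.100) with yaw -0.20. The tool can't tilt, so I'll let the leaf pivot in the pads by pressing its far foot on the block's top face while dragging it towards the robot.

Emit:
{"fn": "play_rows", "kwargs": {"series": [[[0,0,0,0.09,5],[0,0,0,0.09,5],[-0.0007,-0.0337,0,0,5],[-0.0007,-0.0337,0,0,5],[-0.0007,-0.0337,0,0,5],[-0.0007,-0.0337,0,0,5],[-0.0007,-0.0337,0,0,5],[-0.0007,-0.0337,0,0,5],[-0.0007,-0.0337,0,0,5],[-0.0007,-0.0337,0,0,5],[-0.0007,-0.0337,0,0,5],[-0.0007,-0.0337,0,0,5],[0,0,0.025,0,5],[0,0,0.025,0,5],[0,0,0,0,5],[0,0,0,0,5]]]}}

```text
time: 7.45
eef_pos: [0.5885, -0.1356, 0.2682]
orientation: [3.14, -0.004, -3.102]
ft_force: [-0.1, -0.1, -1.8]
finger_gap: 0.137
gripper_force: 30.0
```

```bash
cat > leaf.py <<'E'
from h import *
def leaf(S,yaw,tilt=.0,name='scene'):
    """leaf points in plane through TCP: returns coords (u along sample horiz, z) rel TCP"""
    s=sensors.observe();T=np.array(s['eef_pos']);c=cam(name);P=cloud(c)
    e=np.array([np.cos(yaw),np.sin(yaw),0]);y=np.array([-np.sin(yaw),np.cos(yaw),0])
    d=P-T;m=(abs(d@y)<.012)&(abs(d@e)<.14)&(d[...,2]<-.012)&(d[...,2]>-.15)
    f=c['frame'].astype(int);sat=f.max(2)-f.min(2);m&=(sat<30)&(f.max(2)>60)
    q=np.stack([(d@e)[m],d[...,2][m]],1);np.save('leafq.npy',q)
    r=cv2.minAreaRect((q*1000).astype(np.float32));print(len(q),[np.round(v,1) for v in r]);return q,c,m
E
python3 - <<'E'
from leaf import *
s=st();q,c,m=leaf(0,.039)
R=Ro.from_euler('xyz',s['orientation']).as_matrix();print('togo tool',R.T@(np.array([.5905,-.1358,.2406])-s['eef_pos']))
x,z=q.T*1000
for zz in range(-10,-130,-6):
    t=x[(z<=zz)&(z>zz-6)];print(zz,''.join('#' if ((t>=a)&(t<a+4)).any() else '.' for a in range(-100,104,4)))
E
```

```text
{'time': 7.45, 'q': [0.0431, 0.3251, 0.1478, 1.6724, -0.0519, 1.1519, 1.8149], 'eef_pos': [0.5885, -0.1356, 0.2682], 'orientation': [3.1404, -0.0038, -3.102], 'ft_force': [-0.0606, -0.1008, -1.8363], 'gripper_force': 29.9999, 'finger_gap': 0.1368}
723 [array([ -4.4, -59.8]), array([146.8,  94.7]), np.float64(1.0)]
togo tool [-0.00212607 -0.00032804  0.02762525]
-10 ...................##.#............................
-16 ...................#####...........................
-22 .....#.#..........#####.####....##.................
-28 .....####################.##.##########.#..........
-34 .....#####################.########.#####..........
-40 .....###.#########.#########.#.############........
-46 .......##########.#####.#######.#####...#..........
-52 ...........#########.#####.#.#########.............
-58 ...........###############.####.######.............
-64 ..........###############.############.............
-70 ..........######################.####..............
-76 ...........##.##############.#########.............
-82 ..........############.##.###.#######..............
-88 ..........########..##........###.##.#.............
-94 ...........#########..........########.............
-100 ............######...............#.................
-106 ..............##..................#................
-112 ...................................................
-118 ...................................................
-124 ...................................................
```

Run:
```python
import numpy as np
th=np.radians([0,4,8,12,16,20,24,28,32,35]);G=[]
for i,t in enumerate(th):
    c,s=np.cos(t),np.sin(t);R=np.array([[c,-s],[s,c]]);cx=44-14.1*t/th[-1];C=np.array([cx,(30-.1736*cx)/.9848])
    G.append(C-R@[39,3.5]+R@[2.5,124.4])
G=np.array(G);print(G.round(1));print(np.diff(G,axis=0).round(1))
print('TCP world start',.5855+G[0,0]/1e3,.105+G[0,1]/1e3-.008,'end',.5855+G[-1,0]/1e3,.105+G[-1,1]/1e3-.008)
```

```text
[[  7.5 143.6]
 [ -2.5 141.1]
 [-12.2 137.9]
 [-21.7 134.2]
 [-30.9 130. ]
 [-39.7 125.3]
 [-48.2 120. ]
 [-56.3 114.3]
 [-63.9 108.2]
 [-69.3 103.3]]
[[-10.   -2.6]
 [ -9.7  -3.1]
 [ -9.5  -3.7]
 [ -9.2  -4.2]
 [ -8.8  -4.7]
 [ -8.5  -5.2]
 [ -8.1  -5.7]
 [ -7.6  -6.1]
 [ -5.4  -4.9]]
TCP world start 0.593 0.2406067424857839 end 0.5161555592286103 0.20029222492472024
```

Emit:
{"fn": "play_rows", "kwargs": {"series": [[[-0.0045,0,0.02,0,5],[0,0,0.0076,0,5],[0.002,0,0.003,0,5],[0.005,0,0.004,0,5],[0.005,0,0.0025,0,5],[0.005,0,0.0016,0,5],[0.005,0,0.0016,0,5],[0.005,0,0.0018,0,5],[0.005,0,0.0018,0,5],[0,0,0,0,5]]]}}

```text
time: 8.33
eef_pos: [0.5619, -0.1376, 0.2271]
orientation: [-3.141, 0.002, -3.103]
ft_force: [-0.7, 0.4, 6.0]
finger_gap: 0.136
gripper_force: 30.0
```

Run:
```python
from leaf import *
s=st();q,c,m=leaf(0,.039);cv2.imwrite('pics/s3.png',cv2.resize(c['frame'][180:400,270:500],None,fx=3,fy=2.7))
x,z=q.T*1000
for zz in range(-10,-130,-6):
    t=x[(z<=zz)&(z>zz-6)];print(zz,''.join('#' if ((t>=a)&(t<a+4)).any() else '.' for a in range(-100,104,4)))
```

```text
{'time': 8.3333, 'q': [0.0519, 0.3149, 0.1457, 1.7859, -0.0523, 1.0423, 1.8264], 'eef_pos': [0.5619, -0.1376, 0.2271], 'orientation': [-3.1412, 0.0022, -3.1028], 'ft_force': [-0.6566, 0.3789, 6.0162], 'gripper_force': 29.9997, 'finger_gap': 0.1355}
678 [array([ 11.7, -66.4]), array([135.1, 116.8]), np.float64(19.5)]
-10 .....................##..#............####.........
-16 .....................###.........###..####.........
-22 .....................####...#.######....#..........
-28 ..................#.#################.#..#.........
-34 .............################.#.###.#.#............
-40 .........#######.###########.#.##########..........
-46 ........############.#.#####.########.##.#.........
-52 .........####..##################.####.####........
-58 .........###############.#####.###.########........
-64 .........#.....##.####.###################.........
-70 ...............####.#######.###.###########........
-76 ................##############.###.#########.......
-82 ................#########.#####..#.####.###........
-88 ................############.###.....#####.#.......
-94 .................##.#.####.##....##.######.........
-100 .................##.######.#..............####.....
-106 .................#######...........................
-112 ....................####...........................
-118 .......................#...........................
-124 ......................#............................
```

View pics/s3.png

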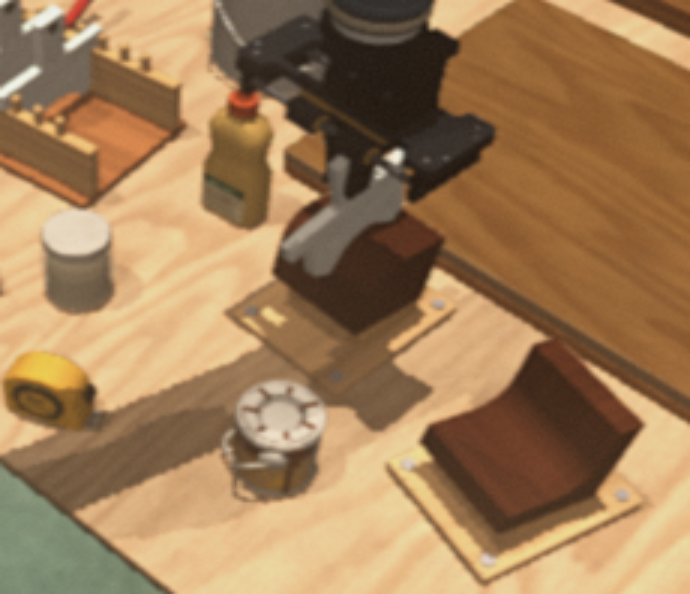

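The scene crop shows the hollow leaf tilted about 19° on the rounded edge near (350,220), turning in the grip as planned at about 6 N. I'll continue to the seat.

Emit:
{"fn": "play_rows", "kwargs": {"series": [[[0.0046,0,0.0021,0,5],[0.0046,0,0.0022,0,5],[0.0046,0,0.0023,0,5],[0.0046,0,0.0024,0,5],[0.0046,0,0.0026,0,5],[0.0046,0,0.0027,0,5],[0.0046,0,0.0028,0,5],[0.0046,0,0.0029,0,5],[0.0046,0,0.003,0,5],[0.0046,0,0.003,0,5],[0,0,0.001,0,5],[0,0,0,0,5]]]}}

```text
time: 9.38
eef_pos: [0.5156, -0.1399, 0.1995]
orientation: [-3.141, -0.0, -3.103]
ft_force: [-0.4, -0.6, 7.6]
finger_gap: 0.142
gripper_force: 30.0
```

```bash
cat >> leaf.py <<'E'
def ang(q,zmin,zmax):
    # shoulder-top / plate: report hull based extents at rotated frames
    pass
def show(q,th,lim=124):
    c,s=np.cos(th),np.sin(th);r=q@np.array([[c,-s],[s,c]])*1000   # into leaf frame
    for zz in range(-10,-lim,-6):
        t=r[(r[:,1]<=zz)&(r[:,1]>zz-6),0];print(zz,''.join('#' if ((t>=a)&(t<a+4)).any() else '.' for a in range(-100,104,4)),t.min().round(0) if len(t) else '',t.max().round(0) if len(t) else '')
E
python3 - <<'E'
from leaf import *
s=st();q,c,m=leaf(0,.039);show(q,np.radians(35))
E
```

```text
{'time': 9.3833, 'q': [0.0647, 0.2733, 0.1462, 1.9141, -0.0472, 0.9576, 1.842], 'eef_pos': [0.5156, -0.1399, 0.1995], 'orientation': [-3.1409, -0.0003, -3.1031], 'ft_force': [-0.3501, -0.5501, 7.5769], 'gripper_force': 29.9999, 'finger_gap': 0.142}
420 [array([ 29.4, -61.7]), array([ 98.2, 103.8]), np.float64(46.1)]
-10 ...................................................  
-16 ...................................................  
-22 ........######.######.#....#....................... -66.0 11.0
-28 ........##############.##.###...................... -65.0 15.0
-34 ........###.###############.##.###................. -67.0 33.0
-40 .........####################..##.................. -60.0 31.0
-46 ............#################..#................... -49.0 28.0
-52 .............#######.#.######...................... -47.0 16.0
-58 ............############.####...................... -48.0 14.0
-64 .............######.#########..#................... -47.0 27.0
-70 ............###########.#####...................... -49.0 15.0
-76 ............#.################..................... -49.0 17.0
-82 ............#########.######....................... -50.0 12.0
-88 ............#######.####...###..................... -48.0 17.0
-94 .............#######............................... -47.0 -20.0
-100 .............######.#.............................. -46.0 -19.0
-106 ...............###................................. -37.0 -30.0
-112 ..............#.#.................................. -41.0 -36.0
-118 .............###................................... -45.0 -39.0
```

Emit:
{"fn": "play_rows", "kwargs": {"series": [[[-0.002,0,0.0015,0,5],[-0.002,0,0.0015,0,5],[-0.001,0,0.001,0,5],[0,0,0,0,5],[0,0,0,0,5],[0,0,0,0,5],[0,0,0,0,5]]]}}

```text
time: 10.02
eef_pos: [0.5162, -0.1401, 0.1982]
orientation: [3.141, -0.01, -3.104]
ft_force: [-16.7, 0.6, 33.7]
finger_gap: 0.138
gripper_force: 30.0
```

Run:
```python
from leaf import *
s=st();q,c,m=leaf(0,.039)
for nm in('top','scene'):
    c=cam(nm);P=cloud(c);T=np.array(s['eef_pos']);d=P-T
    e=np.array([np.cos(.039),np.sin(.039),0]);y=np.array([-e[1],e[0],0])
    f=c['frame'].astype(int);m=(abs(d@y)<.012)&(abs(d@e)<.14)&(d[...,2]<-.02)&(d[...,2]>-.15)&(f.max(2)-f.min(2)<30)&(f.max(2)>60)
    q=np.stack([(d@e)[m],d[...,2][m]],1)
    # near plate edge: per z(leaf) minimal x fit, in 35deg frame
    co,si=np.cos(np.radians(35)),np.sin(np.radians(35));r=q@np.array([[co,-si],[si,co]])*1000
    pts=[]
    for a in range(-50,-92,-4):
        t=r[(r[:,1]<=a)&(r[:,1]>a-4)]
        if len(t)>3: i=t[:,0].argsort()[:2];pts.append(t[i].mean(0))
    pts=np.array(pts)
    if len(pts)>4:print(nm,np.polyfit(pts[:,1],pts[:,0],1),len(pts))
```

```text
{'time': 10.0167, 'q': [0.0646, 0.2805, 0.147, 1.9078, -0.0476, 0.9666, 1.8417], 'eef_pos': [0.5162, -0.1401, 0.1982], 'orientation': [3.1405, -0.01, -3.1042], 'ft_force': [-16.6785, 0.613, 33.6702], 'gripper_force': 30.001, 'finger_gap': 0.1375}
416 [array([ 18.4, -58.7]), array([107.8,  99.1]), np.float64(57.4)]
top [ -0.58401758 -10.54108168] 6
scene [ 3.87681907e-02 -4.22747378e+01] 11
```

Emit:
{"fn": "play_rows", "kwargs": {"series": [[[0.0016,0,-0.002,0,5],[0,0,0,0,5],[0,0,0,0,5],[0,0,0,0,5],[0,0,0,0,5],[0,0,0,0,5],[0,0,0,0,5]]]}}

```text
time: 10.75
eef_pos: [0.5157, -0.14, 0.1979]
orientation: [3.141, -0.008, -3.104]
ft_force: [-10.5, 1.7, 18.1]
finger_gap: 0.136
gripper_force: 30.0
```

Run:
```python
from leaf import *
s=st();q,c,m=leaf(0,.039);show(q,np.radians(35))
```

```text
{'time': 10.75, 'q': [0.0645, 0.279, 0.1468, 1.9106, -0.0473, 0.9632, 1.8415], 'eef_pos': [0.5157, -0.14, 0.1979], 'orientation': [3.1411, -0.008, -3.1038], 'ft_force': [-10.4546, 1.6655, 18.0755], 'gripper_force': 29.9996, 'finger_gap': 0.1356}
408 [array([ 20.5, -59.1]), array([106.4, 102. ]), np.float64(56.0)]
-10 ...................................................  
-16 ...................................................  
-22 ........###.#########..#..###...................... -65.0 12.0
-28 ........################..#.#...................... -65.0 14.0
-34 .........####################...#.................. -64.0 29.0
-40 ........#.#..##########.#####..###................. -66.0 32.0
-46 .............######.##########.##.................. -47.0 29.0
-52 .............########.##.#####..................... -45.0 17.0
-58 .............#####.###########.#................... -47.0 27.0
-64 .............#.#######.##.###...................... -48.0 15.0
-70 .............#######.#########..................... -46.0 16.0
-76 ............#################...................... -49.0 14.0
-82 ............#.################..................... -49.0 18.0
-88 .............#..##########..#...................... -48.0 16.0
-94 .............#####.##.............................. -45.0 -18.0
-100 ..............#####................................ -41.0 -25.0
-106 ...............###................................. -40.0 -31.0
-112 ..............###.................................. -42.0 -35.0
-118 ..............#.................................... -44.0 -44.0
```

The push reaction is about 21 N along the sample's bisector with almost no motion, and the leaf edge is straight at 35°, so it is fully seated and held. To straighten it in the grip I'll use the back edge of the block, so I'm measuring that first.

Run:
```python
from h import *
S=np.array([.5855,-.136,.105]);e=np.array([np.cos(.039),np.sin(.039),0]);y=np.array([-e[1],e[0],0])
for n in('top0','scene0'):
    P=cloud(dict(np.load(n+'.npz')))-S;u=P@e*1000;v=P@y*1000;z=P[...,2]*1000+105
    m=(abs(v)<40)&(u>0)&(u<200)
    print(n,[(a,np.median(z[m&(u>=a)&(u<a+4)]).round(0) if (m&(u>=a)&(u<a+4)).any() else None) for a in range(20,130,4)])
```

```text
top0 [(20, np.float64(132.0)), (24, np.float64(132.0)), (28, np.float64(131.0)), (32, np.float64(130.0)), (36, np.float64(129.0)), (40, np.float64(128.0)), (44, np.float64(129.0)), (48, np.float64(127.0)), (52, np.float64(127.0)), (56, np.float64(126.0)), (60, np.float64(125.0)), (64, None), (68, None), (72, np.float64(15.0)), (76, None), (80, np.float64(13.0)), (84, np.float64(15.0)), (88, np.float64(14.0)), (92, np.float64(1.0)), (96, np.float64(0.0)), (100, np.float64(0.0)), (104, np.float64(1.0)), (108, np.float64(2.0)), (112, np.float64(1.0)), (116, np.float64(2.0)), (120, np.float64(25.0)), (124, np.float64(39.0)), (128, np.float64(39.0))]
scene0 [(20, np.float64(130.0)), (24, np.float64(129.0)), (28, np.float64(129.0)), (32, np.float64(128.0)), (36, np.float64(128.0)), (40, np.float64(127.0)), (44, np.float64(126.0)), (48, np.float64(125.0)), (52, np.float64(125.0)), (56, np.float64(124.0)), (60, np.float64(123.0)), (64, np.float64(14.0)), (68, np.float64(13.0)), (72, np.float64(12.0)), (76, np.float64(13.0)), (80, np.float64(15.0)), (84, np.float64(13.0)), (88, np.float64(12.0)), (92, None), (96, np.float64(1.0)), (100, np.float64(-1.0)), (104, np.float64(-1.0)), (108, np.float64(-2.0)), (112, np.float64(-1.0)), (116, np.float64(-2.0)), (120, np.float64(18.0)), (124, np.float64(23.0)), (128, np.float64(37.0))]
```

Emit:
{"fn": "play_rows", "kwargs": {"series": [[[0.006,0,-0.009,0,5],[0.012,0,-0.018,0,5],[0.012,0,-0.018,0,5],[0.005,0,-0.025,0,5],[0,0,-0.03,0,5],[0,0,-0.02,0,5]]]}}

```text
time: 11.3
eef_pos: [0.4824, -0.1406, 0.3175]
orientation: [3.141, -0.004, -3.103]
ft_force: [1.1, -0.5, -2.1]
finger_gap: 0.14
gripper_force: 30.0
```

Emit:
{"fn": "play_rows", "kwargs": {"series": [[[-0.0353,0,0,0,5],[-0.0353,0,0,0,5],[-0.0353,0,0,0,5],[-0.0353,0,0,0,5],[-0.0353,0,0,0,5],[0,0,0.025,0,5],[0,0,0.035,0,5],[0,0,0.035,0,5],[0,0,0,0,5],[0,0,0,0,5]]]}}

```text
time: 12.13
eef_pos: [0.6581, -0.1331, 0.2184]
orientation: [3.14, -0.009, -3.102]
ft_force: [0.2, -0.2, -1.9]
finger_gap: 0.139
gripper_force: 30.0
```

Run:
```python
from leaf import *
s=st();S=np.array([.5855,-.136,.105]);print('u',(s['eef_pos']-S)@[.9992,.039,0])
q,c,m=leaf(0,.039);show(q,np.radians(35),140)
```

```text
{'time': 12.1333, 'q': [0.0393, 0.4783, 0.1405, 1.5605, -0.0711, 1.1171, 1.8059], 'eef_pos': [0.6581, -0.1331, 0.2184], 'orientation': [3.1403, -0.0093, -3.1025], 'ft_force': [0.2382, -0.1676, -1.9117], 'gripper_force': 29.9985, 'finger_gap': 0.1389}
u 0.07260672930692756
402 [array([ 29.9, -55.9]), array([123.4,  81.6]), np.float64(36.8)]
-10 ...................................................  
-16 ...................................................  
-22 .......#####.##########.....#...................... -70.0 13.0
-28 .......###################.###.#................... -69.0 25.0
-34 .......##.###############.###.###.................. -70.0 31.0
-40 .......#.#..###########.##.#####................... -70.0 26.0
-46 .......###..###############.######..#.............. -68.0 48.0
-52 ..............###.##.#############..###............ -43.0 54.0
-58 .............#####..#########.##.#..##............. -46.0 49.0
-64 ............###.#######.##########...#............. -48.0 50.0
-70 ........#....###.################....#............. -65.0 48.0
-76 .............#.#####..########...##..#............. -48.0 51.0
-82 .............##.##.###.......######..#............. -46.0 51.0
-88 .............####.###..........####..#............. -47.0 50.0
-94 ..............#####..............##................ -40.0 40.0
-100 ................#.................##............... -36.0 42.0
-106 ...................................................  
-112 ...................................................  
-118 ...................................................  
-124 ...................................................  
-130 ...................................................  
-136 ...................................................
```

Emit:
{"fn": "play_rows", "kwargs": {"series": [[[-0.006,0,0.009,0,5],[-0.001,0,0.006,0,5],[-0.0052,0,0.0025,0,5],[-0.0052,0,0.0025,0,5],[-0.0048,0,0.0031,0,5],[-0.0048,0,0.0031,0,5],[-0.0044,0,0.0036,0,5],[-0.0044,0,0.0036,0,5],[-0.004,0,0.0042,0,5],[-0.004,0,0.0042,0,5],[-0.0034,0,0.0046,0,5],[-0.0034,0,0.0046,0,5],[0,0,0,0,5]]]}}

```text
time: 13.27
eef_pos: [0.7172, -0.1312, 0.1752]
orientation: [-3.14, 0.013, -3.101]
ft_force: [5.5, -0.2, 6.3]
finger_gap: 0.136
gripper_force: 30.0
```

Run:
```python
from leaf import *
s=st();S=np.array([.5855,-.136,.105]);print('u',(s['eef_pos']-S)@[.9992,.039,0])
q,c,m=leaf(0,.039);show(q,np.radians(0),140)
```

```text
{'time': 13.2667, 'q': [0.0375, 0.5967, 0.134, 1.4665, -0.0866, 1.0708, 1.8003], 'eef_pos': [0.7172, -0.1312, 0.1752], 'orientation': [-3.1399, 0.0133, -3.1012], 'ft_force': [5.5146, -0.1808, 6.2898], 'gripper_force': 30.0001, 'finger_gap': 0.1362}
u 0.13176526044616135
467 [array([  1.2, -55. ]), array([ 83.5, 152.7]), np.float64(88.2)]
-10 ....................###....................#....... -16.0 75.0
-16 .....................##...........#.#....####...... -16.0 79.0
-22 .......#..#############........###.#####........... -71.0 58.0
-28 ......#####.####.######.##########.#.####...#...... -73.0 77.0
-34 ......##################.#.###.#.#.###............. -75.0 50.0
-40 ......##.###.#.#######.#.##.#.###.####............. -73.0 51.0
-46 .......####..##.##.####.##############............. -70.0 51.0
-52 ............########.#######.###.#.####............ -49.0 55.0
-58 ............###.#.####.#.##############............ -50.0 55.0
-64 ............######.############.#.#..#.#........... -51.0 59.0
-70 ............####.######.#..############............ -49.0 56.0
-76 .............#.#####.###...#.#..###.####........... -45.0 57.0
-82 ..............####.###...........####.#............ -41.0 53.0
-88 ................####...............##.#............ -36.0 56.0
-94 .................#.#................#.............. -29.0 45.0
-100 ...................................................  
-106 ...................................................  
-112 ...................................................  
-118 ...................................................  
-124 ...................................................  
-130 ...................................................  
-136 ...................................................
```

Emit:
{"fn": "play_rows", "kwargs": {"series": [[[0.002,0,-0.03,0,5],[0,0,-0.04,0,5],[0,0,-0.04,0,5],[0,0,-0.04,0,5],[0,0,0,-0.09,5],[0,0,0,-0.09,5],[0.0079,0.0355,0,0,5],[0.0079,0.0355,0,0,5],[0.0079,0.0355,0,0,5],[0.0079,0.0355,0,0,5],[0.0079,0.0355,0,0,5],[0.0079,0.0355,0,0,5],[0.0079,0.0355,0,0,5],[0.0079,0.0355,0,0,5],[0.0079,0.0355,0,0,5],[0.0079,0.0355,0,0,5],[0,0,0,0,5],[0,0,0,0,5]]]}}

```text
time: 14.82
eef_pos: [0.5544, 0.2014, 0.3213]
orientation: [3.14, 0.002, -2.916]
ft_force: [0.1, -0.3, -2.9]
finger_gap: 0.135
gripper_force: 30.0
```

Run:
```python
from leaf import *
s=st();R=Ro.from_euler('xyz',s['orientation']).as_matrix();print('togo tool',(R.T@(np.array([.5633,.1989,.123])-s['eef_pos'])).round(4))
q,c,m=leaf(0,.2196);show(q,np.radians(0),140)
```

```text
{'time': 14.8167, 'q': [-0.3996, 0.2654, -0.0251, 1.6266, 0.0058, 1.2478, 1.3706], 'eef_pos': [0.5544, 0.2014, 0.3213], 'orientation': [3.1402, 0.0016, -2.9162], 'ft_force': [0.1062, -0.2977, -2.8756], 'gripper_force': 29.9998, 'finger_gap': 0.1354}
togo tool [-0.0078 -0.0047  0.1983]
708 [array([  4. , -56.5]), array([151.8,  91.8]), np.float64(6.9)]
-10 ....................###..#......................... -17.0 4.0
-16 ....................#####.##.......#..##........... -16.0 57.0
-22 ......##.###########################.#####......... -73.0 67.0
-28 ......#####################################.#...... -73.0 78.0
-34 ......####.##############.########.#####...##...... -72.0 76.0
-40 ......###################.#############............ -74.0 55.0
-46 ......#################################............ -73.0 53.0
-52 ............#.#################.#####.##........... -50.0 56.0
-58 ............#############.#######.#####............ -49.0 52.0
-64 ............#######.###.########.#######........... -50.0 57.0
-70 ............##############.######.######........... -50.0 57.0
-76 ............#################.#####.####........... -48.0 58.0
-82 .............##.#####...........########........... -48.0 58.0
-88 .............########............####..#........... -47.0 57.0
-94 .............#####.#.................#............. -47.0 51.0
-100 ...............##.#................................ -38.0 -28.0
-106 .................#................................. -28.0 -28.0
-112 ...................................................  
-118 ...................................................  
-124 ...................................................  
-130 ...................................................  
-136 ...................................................
```

Emit:
{"fn": "play_rows", "kwargs": {"series": [[[-0.008,-0.0047,0.03,0,5],[0,0,0.034,-0.006,5],[0,0,0.034,0,5],[0,0,0.034,0,5],[0,0,0.034,0,5],[0,0,0,0,5],[0,0,0,0,5]]]}}

```text
time: 15.45
eef_pos: [0.5642, 0.1933, 0.1538]
orientation: [-3.14, -0.003, -2.918]
ft_force: [0.1, -0.0, -0.8]
finger_gap: 0.137
gripper_force: 30.0
```

Run:
```python
from leaf import *
s=st();R=Ro.from_euler('xyz',s['orientation']).as_matrix();print('togo tool',(R.T@(np.array([.5633,.1989,.123])-s['eef_pos'])).round(4))
```

```text
{'time': 15.45, 'q': [-0.3834, 0.4221, -0.0234, 1.8071, 0.013, 0.9156, 1.3812], 'eef_pos': [0.5642, 0.1933, 0.1538], 'orientation': [-3.1403, -0.0029, -2.9184], 'ft_force': [0.0897, -0.0245, -0.8388], 'gripper_force': 30.0, 'finger_gap': 0.1371}
togo tool [-0.0005  0.0057  0.0308]
```

Emit:
{"fn": "play_rows", "kwargs": {"series": [[[0,0.0057,0,-0.004,5],[0,0,0,0,5],[0,0,0,0,5],[0,0,0,0,5]]]}}

```text
time: 15.78
eef_pos: [0.5636, 0.2009, 0.1565]
orientation: [3.141, 0.003, -2.912]
ft_force: [0.3, 0.4, -2.5]
finger_gap: 0.138
gripper_force: 30.0
```

Emit:
{"fn": "play_rows", "kwargs": {"series": [[[0,-0.0015,0.008,0.005,5],[0,0,0.008,0,5],[0,0,0.008,0,5],[0,0,0.006,0,5],[0,0,0.005,0,5],[0,0,0,0,5],[0,0,0,0,5]]]}}

```text
time: 16.37
eef_pos: [0.567, 0.1998, 0.1235]
orientation: [3.141, 0.009, -2.918]
ft_force: [0.4, -2.0, 16.0]
finger_gap: 0.135
gripper_force: 30.0
```

Run:
```python
from leaf import *
s=st();q,c,m=leaf(0,.2196);show(q,0,120)
yaw=.2196;R=np.array([[np.cos(yaw),-np.sin(yaw)],[np.sin(yaw),np.cos(yaw)]]);O=np.array([.5575,.252])
P=cloud(c);r=(P[...,:2]-O)@R
m=(abs(r[...,0])<.09)&(abs(r[...,1]+.055)<.015)&(P[...,2]>.09)&(P[...,2]<.115);Q=r[m];print(Q.min(0),Q.max(0))
```

```text
{'time': 16.3667, 'q': [-0.3906, 0.4595, -0.025, 1.8291, 0.0164, 0.8442, 1.3709], 'eef_pos': [0.567, 0.1998, 0.1235], 'orientation': [3.1411, 0.009, -2.9177], 'ft_force': [0.3774, -2.0352, 15.9858], 'gripper_force': 30.0018, 'finger_gap': 0.1351}
422 [array([ -8.7, -44. ]), array([ 78.4, 144.3]), np.float64(67.9)]
-10 ...................##.#..#......................... -20.0 2.0
-16 .....##.#.#.#..#########.......###................. -77.0 33.0
-22 .....####################.#.#######.###............ -77.0 53.0
-28 .....###.#.########.###.########...####............ -76.0 55.0
-34 .....#####...###.###.##.#######.####.##............ -77.0 52.0
-40 ......#..##....###..###.###.###########............ -73.0 56.0
-46 ..............##.######.#####.##.#.####............ -40.0 53.0
-52 ..............##.#.############.######............. -40.0 48.0
-58 ...............###########..#########.............. -39.0 48.0
-64 ................##.####.#######....###............. -35.0 50.0
-70 .................##..#######.#########............. -30.0 49.0
-76 ..................####.#.#..##..####.#............. -28.0 50.0
-82 ..............................#.######............. 24.0 48.0
-88 ................................######............. 29.0 50.0
-94 ..................................###.............. 38.0 47.0
-100 ..................................#.#.............. 38.0 45.0
-106 ...................................#............... 43.0 43.0
-112 ...................................................  
-118 ...................................................  
[-0.0799276  -0.06921777] [ 0.06484748 -0.04082177]
```

Emit:
{"fn": "play_rows", "kwargs": {"series": [[[0,0,-0.003,0,5],[0,0,0,0,45],[0,0,0,0,45],[0,0,0,0,45],[0,0,-0.015,0,45],[0,0,-0.035,0,45],[0,0,-0.035,0,45],[0,0,-0.03,0,45],[0,0,0,0,45]]]}}

```text
time: 17.17
eef_pos: [0.566, 0.2005, 0.2438]
orientation: [3.139, 0.011, -2.917]
ft_force: [0.9, 0.2, 1.1]
finger_gap: 0.447
gripper_force: 0.0
```

Run:
```python
from h import *
s=st();yaw=.2196;R=np.array([[np.cos(yaw),-np.sin(yaw)],[np.sin(yaw),np.cos(yaw)]]);O=np.array([.5575,.252])
for n in('scene0','scene','top0','top','top2'):
    c=dict(np.load(n+'.npz')) if n[-1].isdigit() else cam(n);P=cloud(c);r=(P[...,:2]-O)@R
    for k in(-.055,0,.055):
        m=(abs(r[...,0])<.03)&(abs(r[...,1]-k)<.015)&(P[...,2]>.150)&(P[...,2]<.17);Q=P[m]
        if len(Q)>10: print(n,k,len(Q),Q.mean(0).round(4))
```

```text
{'time': 17.1667, 'q': [-0.3925, 0.3331, -0.0233, 1.7135, 0.0085, 1.0842, 1.3765], 'eef_pos': [0.566, 0.2005, 0.2438], 'orientation': [3.1394, 0.0107, -2.9174], 'ft_force': [0.9093, 0.1767, 1.1111], 'gripper_force': 0.0, 'finger_gap': 0.4468}
scene0 -0.055 61 [0.5667 0.1966 0.1564]
scene0 0 56 [0.5551 0.2507 0.157 ]
scene0 0.055 55 [0.543  0.3038 0.1562]
scene -0.055 55 [0.5623 0.1982 0.1572]
scene 0 58 [0.5544 0.25   0.1568]
scene 0.055 53 [0.5433 0.3037 0.1567]
top0 -0.055 81 [0.5689 0.1957 0.16  ]
top0 0 81 [0.5572 0.2492 0.1596]
top0 0.055 89 [0.545  0.3027 0.1595]
top2 -0.055 83 [0.5689 0.1958 0.1596]
top2 0 84 [0.557  0.2492 0.1595]
```

Emit:
{"fn": "play_rows", "kwargs": {"series": [[[-0.0009,0.0271,0,0,36],[-0.0009,0.0271,0,0,36],[-0.0009,0.0271,0,0,36],[-0.0009,0.0271,0,0,36],[0,0,0,0,36],[0,0,0,0,36],[0,0,0,0,36]]]}}

```text
time: 17.85
eef_pos: [0.5419, 0.3044, 0.2357]
orientation: [-3.14, -0.003, -2.918]
ft_force: [-0.2, -0.5, -0.4]
finger_gap: 0.36
gripper_force: 0.0
```

Run:
```python
from h import *
s=st();R=Ro.from_euler('xyz',s['orientation']).as_matrix();print('togo tool',(R.T@(np.array([.546,.307,.128])-s['eef_pos'])).round(4))
```

```text
{'time': 17.85, 'q': [-0.5371, 0.3822, -0.0574, 1.661, 0.0248, 1.1028, 1.1931], 'eef_pos': [0.5419, 0.3044, 0.2357], 'orientation': [-3.1396, -0.0032, -2.9177], 'ft_force': [-0.2297, -0.5084, -0.3572], 'gripper_force': 0.0, 'finger_gap': 0.3597}
togo tool [-0.0049  0.0019  0.1077]
```

Emit:
{"fn": "play_rows", "kwargs": {"series": [[[-0.005,0.002,0.025,0.004,36],[0,0,0.028,0,36],[0,0,0.028,0,36],[0,0,0.026,0,36],[0,0,0,0,36],[0,0,0,0,5],[0,0,0,0,5],[0,0,0,0,5],[0,0,0,0,5],[0,0,0,0,5]]]}}

```text
time: 18.68
eef_pos: [0.5481, 0.3087, 0.1326]
orientation: [3.141, 0.003, -2.921]
ft_force: [-0.7, -2.3, 4.8]
finger_gap: 0.136
gripper_force: 30.0
```

Emit:
{"fn": "play_rows", "kwargs": {"series": [[[0,0,-0.02,0,5],[0,0,-0.038,0,5],[0,0,-0.038,0,5],[0,0,-0.038,0,5],[0,0,-0.038,0,5],[0,0,-0.023,0,5],[0,0,0,0,5],[0,0,0,0.105,5],[0,0,0,0.105,5],[0,0,0,0.105,5],[0,0,0,0.105,5],[0,0,0,0,5]]]}}

```text
time: 19.68
eef_pos: [0.5461, 0.3085, 0.3242]
orientation: [-3.14, -0.002, 2.94]
ft_force: [-0.1, -0.2, -1.9]
finger_gap: 0.134
gripper_force: 30.0
```

Run:
```python
from leaf import *
s=st();th=np.radians([0,4,8,12,16,20,24,28,32,35]);G=[]
for t in th:
    c,si=np.cos(t),np.sin(t);R=np.array([[c,-si],[si,c]]);ax=-18-24*t/th[-1];G.append(np.array([ax,-.1763*ax])+R@[2.5,92.6])
c,si=np.cos(th[-1]),np.sin(th[-1]);G.append(np.array([[c,-si],[si,c]])@[2.5,92.6])
G=np.array(G);print(G.round(1).tolist());print(np.diff(G,axis=0).round(1).tolist())
S=np.array([.552,-.3535,.1005]);e=np.array([np.cos(.2),-np.sin(.2),0])
for g in(G[0],G[-2],G[-1]):print('TCP',(S+e*g[0]/1e3+[0,0,g[1]/1e3-.008]).round(4))
T=S+e*G[0,0]/1e3+[0,0,G[0,1]/1e3-.008]
Rm=Ro.from_euler('xyz',s['orientation']).as_matrix();print('togo tool',(Rm.T@(T-s['eef_pos'])).round(4))
```

```text
{'time': 19.6833, 'q': [-0.5947, 0.3292, 0.0179, 1.5334, -0.0062, 1.2815, 0.7935], 'eef_pos': [0.5461, 0.3085, 0.3242], 'orientation': [-3.14, -0.0018, 2.9403], 'ft_force': [-0.0632, -0.2123, -1.9252], 'gripper_force': 29.9894, 'finger_gap': 0.134}
[[-15.5, 95.8], [-24.7, 96.2], [-33.9, 96.2], [-43.0, 95.7], [-52.1, 94.8], [-61.0, 93.5], [-69.8, 91.7], [-78.5, 89.5], [-86.9, 86.9], [-93.1, 84.7], [-51.1, 77.3]]
[[-9.2, 0.4], [-9.2, -0.0], [-9.1, -0.5], [-9.1, -0.9], [-8.9, -1.3], [-8.8, -1.8], [-8.6, -2.2], [-8.4, -2.6], [-6.2, -2.2], [42.0, -7.4]]
TCP [ 0.5368 -0.3504  0.1883]
TCP [ 0.4608 -0.335   0.1772]
TCP [ 0.502  -0.3434  0.1698]
togo tool [-0.1229 -0.6472  0.1367]
```

Emit:
{"fn": "play_rows", "kwargs": {"series": [[[-0.0072,-0.0381,0,0,5],[-0.0072,-0.0381,0,0,5],[-0.0072,-0.0381,0,0,5],[-0.0072,-0.0381,0,0,5],[-0.0072,-0.0381,0,0,5],[-0.0072,-0.0381,0,0,5],[-0.0072,-0.0381,0,0,5],[-0.0072,-0.0381,0,0,5],[-0.0072,-0.0381,0,0,5],[-0.0072,-0.0381,0,0,5],[-0.0072,-0.0381,0,0,5],[-0.0072,-0.0381,0,0,5],[-0.0072,-0.0381,0,0,5],[-0.0072,-0.0381,0,0,5],[-0.0072,-0.0381,0,0,5],[-0.0072,-0.0381,0,0,5],[-0.0072,-0.0381,0,0,5],[0,0,0.03,0,5],[0,0,0.038,0,5],[0,0,0.036,0,5]]]}}

```text
time: 21.35
eef_pos: [0.5377, -0.3512, 0.2199]
orientation: [3.141, 0.0, 2.943]
ft_force: [0.7, 0.2, -2.8]
finger_gap: 0.134
gripper_force: 30.0
```

Emit:
{"fn": "play_rows", "kwargs": {"series": [[[0,0,0,0,5],[0,0,0,0,5]]]}}

```text
time: 21.52
eef_pos: [0.5371, -0.3493, 0.2194]
orientation: [3.14, -0.005, 2.944]
ft_force: [0.1, -0.4, -1.3]
finger_gap: 0.14
gripper_force: 30.0
```

Run:
```python
from leaf import *
s=st();Rm=Ro.from_euler('xyz',s['orientation']).as_matrix();print('togo tool',(Rm.T@(np.array([.5368,-.3504,.1883])-s['eef_pos'])).round(4))
q,c,m=leaf(0,-.2);show(q,0,125)
```

```text
{'time': 21.5167, 'q': [0.2609, 0.4375, 0.3469, 1.6496, -0.163, 1.0888, 2.0272], 'eef_pos': [0.5371, -0.3493, 0.2194], 'orientation': [3.1397, -0.0054, 2.9438], 'ft_force': [0.129, -0.3579, -1.3228], 'gripper_force': 29.9875, 'finger_gap': 0.1397}
togo tool [-0.0001 -0.0012  0.0311]
805 [array([-10.6, -80.9]), array([136.1, 144. ]), np.float64(87.7)]
-10 ...................####............................ -22.0 -10.0
-16 ...................####............................ -22.0 -8.0
-22 .....#....#........#####........................... -78.0 -8.0
-28 ....###############################..####.......... -81.0 61.0
-34 ....########.#######################..###.......... -80.0 63.0
-40 ....##.#############################...##.......... -80.0 63.0
-46 .....##.############.##.######.#######..#.......... -80.0 63.0
-52 .......#....########################............... -70.0 41.0
-58 ...........########################................ -52.0 38.0
-64 ............##############.###.###.#............... -51.0 42.0
-70 ............###################.####............... -52.0 42.0
-76 ............##################.#####..#............ -51.0 55.0
-82 .............##########.##########.#.####.......... -44.0 61.0
-88 ...............###################...##............ -38.0 53.0
-94 ...............##.##.############....#............. -37.0 51.0
-100 ..................#.#..######.#.....##............. -27.0 51.0
-106 ...................####.####.#..................... -21.0 17.0
-112 .....................#.####.........##............. -12.0 50.0
-118 ....................................##............. 47.0 48.0
-124 ....................................#.............. 47.0 47.0
```

Emit:
{"fn": "play_rows", "kwargs": {"series": [[[0,0,0.025,0,5],[0,0,0.006,0,5],[0.002,0,0.003,0,5],[0.0046,0,0.001,0,5],[0.0046,0,0.001,0,5],[0.0046,0,0,0,5],[0.0046,0,0,0,5],[0.0046,0,0.0002,0,5],[0.0046,0,0.0003,0,5],[0.0046,0,0.0004,0,5],[0.0046,0,0.0005,0,5]]]}}

```text
time: 22.48
eef_pos: [0.5018, -0.3436, 0.1865]
orientation: [-3.14, 0.006, 2.942]
ft_force: [3.6, -0.6, 5.1]
finger_gap: 0.136
gripper_force: 30.0
```

Run:
```python
from leaf import *
s=st()
q,c,m=leaf(0,-.2);show(q,0,125)
```

```text
{'time': 22.4833, 'q': [0.2721, 0.411, 0.3447, 1.772, -0.1644, 0.9804, 2.0526], 'eef_pos': [0.5018, -0.3436, 0.1865], 'orientation': [-3.1402, 0.006, 2.942], 'ft_force': [3.6363, -0.6136, 5.1209], 'gripper_force': 29.9999, 'finger_gap': 0.1363}
644 [array([ 16.2, -72.1]), array([105.3, 133.5]), np.float64(37.9)]
-10 ....................#.#............................ -16.0 -10.0
-16 .....................##..........#.#............... -15.0 42.0
-22 .....................###......#..####.............. -13.0 45.0
-28 .....................########.##...###............. -13.0 48.0
-34 ...............################.#..####............ -37.0 53.0
-40 ...........##########.############..##............. -55.0 52.0
-46 ........###################.######..#.#............ -65.0 53.0
-52 ........######.####################...#............ -64.0 53.0
-58 ..........#########.########.##.####............... -57.0 44.0
-64 .................####################.............. -28.0 48.0
-70 .................######.##############............. -31.0 49.0
-76 .................######################............ -29.0 54.0
-82 ...................###########.#######............. -23.0 51.0
-88 ....................########.#########............. -18.0 50.0
-94 ......................#####.########............... -12.0 44.0
-100 ........................###########................ -0.0 38.0
-106 .........................#########.........#....... 2.0 74.0
-112 .........................#..#.###########.......... 2.0 64.0
-118 ........................##.........#..#.##......... -0.0 65.0
-124 ........................##......................... -1.0 0.0
```

Emit:
{"fn": "play_rows", "kwargs": {"series": [[[0.0045,0,0.0008,0,5],[0.0045,0,0.0008,0,5],[0.0045,0,0.0009,0,5],[0.0044,0,0.001,0,5],[0.0043,0,0.0011,0,5],[0.0043,0,0.0012,0,5],[0.0042,0,0.0013,0,5],[0.0042,0,0.0014,0,5],[0.004,0,0.0015,0,5],[0.003,0,0.0015,0,5],[0,0,0.002,0,5],[0,0,0,0,5]]]}}

```text
time: 23.53
eef_pos: [0.4566, -0.3346, 0.1716]
orientation: [3.141, -0.004, 2.941]
ft_force: [-4.0, 0.7, 14.5]
finger_gap: 0.135
gripper_force: 30.0
```

Run:
```python
from leaf import *
s=st();S=np.array([.552,-.3535,.1005]);d=np.array(s['eef_pos'])-S;print('u',d@[.980,-.199,0],d[2])
q,c,m=leaf(0,-.2);show(q,np.radians(35),125)
```

```text
{'time': 23.5333, 'q': [0.2834, 0.3668, 0.3499, 1.8778, -0.1532, 0.9273, 2.0746], 'eef_pos': [0.4566, -0.3346, 0.1716], 'orientation': [3.1407, -0.0041, 2.9407], 'ft_force': [-4.0238, 0.6991, 14.4909], 'gripper_force': 29.9999, 'finger_gap': 0.1353}
u -0.09720464297771725 0.07106427487695954
321 [array([ 24. , -72.5]), array([84.8, 88.5]), np.float64(39.1)]
-10 ...................................................  
-16 ...................................................  
-22 ...........................#.#..................... 9.0 17.0
-28 ........###############....###..................... -64.0 18.0
-34 ........################...##...................... -67.0 16.0
-40 ........#################..##...................... -64.0 16.0
-46 .........####..##########.###...................... -64.0 14.0
-52 ................#########..##...................... -36.0 15.0
-58 ................########..###...................... -33.0 15.0
-64 ................####.###..##....................... -36.0 11.0
-70 ...............###.####............................ -37.0 -10.0
-76 ................########........................... -36.0 -7.0
-82 ................#.#####............................ -35.0 -9.0
-88 .................#####.#........................... -29.0 -8.0
-94 ...................####............................ -23.0 -10.0
-100 ....................###............................ -17.0 -10.0
-106 .....................##............................ -14.0 -11.0
-112 ..................###.............................. -27.0 -20.0
-118 ...................................................  
-124 ...................................................
```

Emit:
{"fn": "play_rows", "kwargs": {"series": [[[-0.003,0,-0.0005,0,5],[-0.005,0,0.0007,0,5],[-0.005,0,0.0008,0,5],[-0.005,0,0.0008,0,5],[-0.005,0,0.0009,0,5],[-0.005,0,0.0009,0,5],[-0.005,0,0.0009,0,5],[-0.005,0,0.0009,0,5],[-0.004,0,0.0007,0,5],[-0.003,0,0.0006,0,5],[0,0,0,0,5]]]}}

```text
time: 24.5
eef_pos: [0.5002, -0.3449, 0.1692]
orientation: [3.141, -0.004, 2.94]
ft_force: [-10.1, 3.6, 36.4]
finger_gap: 0.138
gripper_force: 30.0
```

Run:
```python
from leaf import *
s=st();S=np.array([.552,-.3535,.1005]);d=np.array(s['eef_pos'])-S;print('u',d@[.980,-.199,0],d[2])
q,c,m=leaf(0,-.2);show(q,np.radians(35),125)
```

```text
{'time': 24.5, 'q': [0.2783, 0.4338, 0.3419, 1.7827, -0.1714, 0.9581, 2.0598], 'eef_pos': [0.5002, -0.3449, 0.1692], 'orientation': [3.1414, -0.004, 2.9403], 'ft_force': [-10.1447, 3.6189, 36.4131], 'gripper_force': 30.0008, 'finger_gap': 0.1381}
u -0.05243786434843443 0.06865803330401338
526 [array([ 10.5, -65.1]), array([100.3, 114.3]), np.float64(32.9)]
-10 ......###############.............................. -76.0 -19.0
-16 .......##############.............................. -69.0 -20.0
-22 ..........##########............................... -57.0 -21.0
-28 ............###########.....###.................... -51.0 21.0
-34 ...........########.####.#..###.................... -55.0 22.0
-40 ..........################..###.................... -57.0 22.0
-46 ............##.#####.#####..###.................... -51.0 20.0
-52 ..........################..###.................... -58.0 22.0
-58 ...........###############..###.................... -54.0 21.0
-64 ...........###############..##..................... -53.0 20.0
-70 .............############..##...................... -47.0 13.0
-76 ...........#######.######.......................... -53.0 -1.0
-82 .........##...###########.......................... -61.0 -0.0
-88 .........##....##.#####.#.......................... -63.0 -2.0
-94 ................####.###........................... -33.0 -5.0
-100 ..................###.............................. -25.0 -19.0
-106 ....................#.............................. -18.0 -18.0
-112 .....................####.......................... -15.0 -3.0
-118 ...................................................  
-124 ...................................................
```

Emit:
{"fn": "play_rows", "kwargs": {"series": [[[0,0,-0.003,0,5],[0,0,0,0,5]]]}}

```text
time: 24.72
eef_pos: [0.5001, -0.3447, 0.1693]
orientation: [-3.141, -0.004, 2.94]
ft_force: [-5.7, 0.9, 21.0]
finger_gap: 0.134
gripper_force: 30.0
```

Run:
```python
from leaf import *
s=st();S=np.array([.552,-.3535,.1005]);d=np.array(s['eef_pos'])-S;print('u',d@[.980,-.199,0],d[2])
c=cam('scene');u,v=proj(c,np.array(s['eef_pos'])).astype(int);print(u,v)
cv2.imwrite('pics/s4.png',cv2.resize(c['frame'][v-60:v+90,u-90:u+90],None,fx=4,fy=4,interpolation=2))
```

```text
{'time': 24.7167, 'q': [0.2774, 0.4332, 0.342, 1.7834, -0.1702, 0.9577, 2.0584], 'eef_pos': [0.5001, -0.3447, 0.1693], 'orientation': [-3.1409, -0.0041, 2.9402], 'ft_force': [-5.7119, 0.8675, 20.9543], 'gripper_force': 30.0002, 'finger_gap': 0.1344}
u -0.052589866641461404 0.06876714769287798
431 331
```

View pics/s4.png

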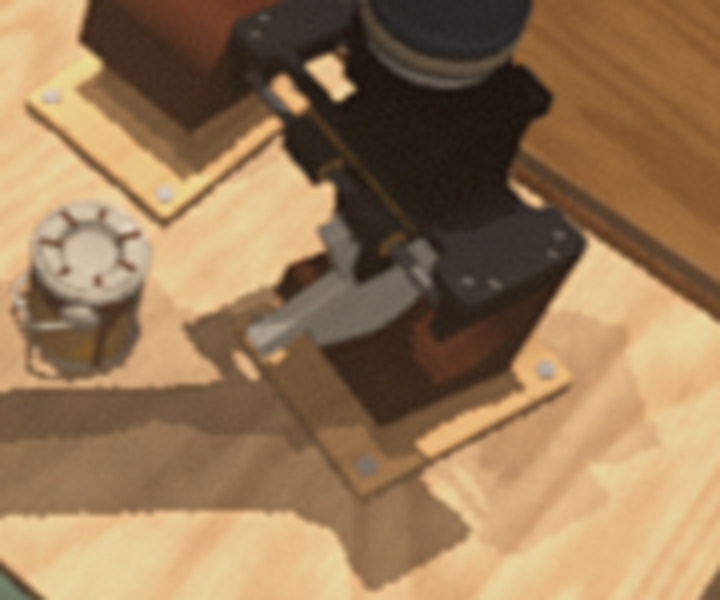

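The crop shows the nosed leaf tilted in the cove with its near flat on the near wall, around (350,300). The TCP is within about 2 mm of the computed seat. I'll measure its tilt from the shoulder's top face with the wrist depth.

```bash
cat > tilt.py <<'E'
from h import *
def tilt(yaw):
    s=sensors.observe();T=np.array(s['eef_pos']);e=np.array([np.cos(yaw),np.sin(yaw),0]);y=np.array([-e[1],e[0],0])
    for n in('wrist','scene'):
        P=cloud(cam(n))-T;u=P@e*1000;v=P@y*1000;z=P[...,2]*1000
        m=(abs(v)<9)&(u<-16)&(u>-75)&(z<10)&(z>-100);U,V,Z=u[m],v[m],z[m]
        # top envelope per u bin
        pts=[]
        for a in range(-74,-14,4):
            k=(U>=a)&(U<a+4)
            if k.sum()>2: pts.append((a+2,np.percentile(Z[k],90)))
        print(n,m.sum(),[(p[0],round(float(p[1]),1)) for p in pts])
E
python3 -c "
from tilt import *
tilt(-.2)"
```

```text
wrist 2137 [(-64, -43.7), (-60, -42.0), (-56, -40.1), (-52, -38.5), (-48, -36.7), (-44, -35.1), (-40, -33.3), (-36, -31.4), (-32, -29.8), (-28, -28.1), (-24, -26.5), (-20, -24.4), (-16, -24.2)]
scene 245 [(-64, -44.7), (-60, -42.8), (-56, -40.6), (-52, -39.5), (-48, -36.7), (-44, -35.9), (-40, -33.5), (-36, -33.4), (-32, -31.5), (-28, -28.2), (-24, -7.0), (-20, 0.6), (-16, -1.5)]
```

The tilt is only 23°: pressing hard while sliding in turned the leaf back, and it has slid about 15 mm up in the pads. I'll drag it back to 35°, then lift slightly and bring it in along the bisector.

Emit:
{"fn": "play_rows", "kwargs": {"series": [[[0.003,0,0,0,5],[0.005,0,0.0004,0,5],[0.005,0,0.0007,0,5],[0.005,0,0.001,0,5],[0.005,0,0.0012,0,5],[0.005,0,0.0012,0,5],[0.003,0,0.001,0,5],[0,0,0,0,5]]]}}

```text
time: 25.53
eef_pos: [0.4728, -0.3381, 0.1617]
orientation: [-3.14, 0.002, 2.941]
ft_force: [3.3, -3.1, 3.6]
finger_gap: 0.136
gripper_force: 30.0
```

Run:
```python
from tilt import *
s=st();S=np.array([.552,-.3535,.1005]);d=np.array(s['eef_pos'])-S;print('u',d@[.980,-.199,0],d@[.199,.98,0],d[2]);tilt(-.2)
```

```text
{'time': 25.5333, 'q': [0.2836, 0.3989, 0.3432, 1.8561, -0.1653, 0.9121, 2.0733], 'eef_pos': [0.4728, -0.3381, 0.1617], 'orientation': [-3.1402, 0.0018, 2.9409], 'ft_force': [3.2521, -3.0505, 3.6229], 'gripper_force': 30.002, 'finger_gap': 0.1364}
u -0.08065637598471968 -0.000688328514139701 0.06122657062417769
wrist 1225 [(-44, -53.5), (-40, -50.7), (-36, -48.1), (-32, -44.7), (-28, -41.7), (-24, -38.9), (-20, -35.8), (-16, -34.6)]
scene 141 [(-44, -54.2), (-40, -52.4), (-36, -48.0), (-32, -46.8), (-28, -43.3), (-24, -40.3), (-20, 4.9), (-16, -34.1)]
```

Emit:
{"fn": "play_rows", "kwargs": {"series": [[[0,0,-0.004,0,5],[-0.003,0,-0.003,0,5],[-0.0085,0,0,0,5],[-0.0085,0,0,0,5],[-0.0085,0,0,0,5],[0,0,0,0,5],[0,0,0,0,5]]]}}

```text
time: 26.22
eef_pos: [0.5012, -0.3424, 0.1678]
orientation: [3.141, -0.002, 2.943]
ft_force: [-0.6, 0.6, -2.4]
finger_gap: 0.135
gripper_force: 30.0
```

Run:
```python
from tilt import *
s=st();S=np.array([.552,-.3535,.1005]);d=np.array(s['eef_pos'])-S;print('u',d@[.980,-.199,0],d@[.199,.98,0],d[2]);tilt(-.2)
```

```text
{'time': 26.2167, 'q': [0.276, 0.4333, 0.3392, 1.7868, -0.1721, 0.9523, 2.0587], 'eef_pos': [0.5012, -0.3424, 0.1678], 'orientation': [3.1411, -0.0017, 2.9429], 'ft_force': [-0.5537, 0.5585, -2.4429], 'gripper_force': 29.9995, 'finger_gap': 0.1349}
u -0.05196333400973633 0.0007661918277922335 0.0672554039423677
wrist 1249 [(-44, -53.2), (-40, -50.1), (-36, -47.0), (-32, -44.4), (-28, -41.5), (-24, -38.6), (-20, -35.6), (-16, -35.0)]
scene 146 [(-48, -53.8), (-44, -51.8), (-40, -51.0), (-36, -48.5), (-32, -44.0), (-28, -43.3), (-24, -37.3), (-20, 5.8), (-16, 0.3)]
```

Emit:
{"fn": "play_rows", "kwargs": {"series": [[[-0.0015,0,0.003,0,5],[-0.0015,0,0.003,0,5],[-0.0014,0,0.0025,0,5],[-0.0013,0,0.0022,0,5],[-0.001,0,0.0018,0,5],[0,0,0,0,5],[0,0,0,0,5]]]}}

```text
time: 26.9
eef_pos: [0.5073, -0.3443, 0.1565]
orientation: [3.141, -0.0, 2.942]
ft_force: [-1.2, 0.5, 3.3]
finger_gap: 0.139
gripper_force: 30.0
```

Run:
```python
from tilt import *
s=st();S=np.array([.552,-.3535,.1005]);d=np.array(s['eef_pos'])-S;print('u',d@[.980,-.199,0],d@[.199,.98,0],d[2]);tilt(-.2)
```

```text
{'time': 26.9, 'q': [0.2791, 0.4545, 0.3349, 1.7832, -0.1806, 0.9343, 2.0613], 'eef_pos': [0.5073, -0.3443, 0.1565], 'orientation': [3.1413, -0.0003, 2.9417], 'ft_force': [-1.1803, 0.489, 3.3246], 'gripper_force': 29.9997, 'finger_gap': 0.1389}
u -0.045654116691088965 0.00015814992177517367 0.056012649314493845
wrist 1246 [(-44, -53.2), (-40, -50.2), (-36, -47.5), (-32, -44.3), (-28, -41.4), (-24, -38.6), (-20, -35.5), (-16, -34.6)]
scene 136 [(-48, -55.2), (-44, -55.1), (-40, -51.5), (-36, -47.5), (-32, -45.0), (-28, -42.6), (-24, -37.8), (-20, -35.2), (-16, -4.5)]
```

Emit:
{"fn": "play_rows", "kwargs": {"series": [[[-0.001,0,0.0008,0,5],[-0.001,0,0.0008,0,5],[-0.001,0,0.0004,0,5],[0,0,0,0,5],[0,0,0,0,5],[0,0,0,0,5]]]}}

```text
time: 27.5
eef_pos: [0.5093, -0.3448, 0.1564]
orientation: [3.14, -0.002, 2.941]
ft_force: [-6.9, 4.1, 15.8]
finger_gap: 0.132
gripper_force: 30.0
```

Run:
```python
from tilt import *
s=st();S=np.array([.552,-.3535,.1005]);d=np.array(s['eef_pos'])-S;print('u',d@[.980,-.199,0],d@[.199,.98,0],d[2]);tilt(-.2)
```

```text
{'time': 27.5, 'q': [0.2793, 0.4583, 0.3347, 1.7773, -0.1819, 0.9381, 2.0609], 'eef_pos': [0.5093, -0.3448, 0.1564], 'orientation': [3.1404, -0.0015, 2.9414], 'ft_force': [-6.947, 4.1074, 15.7707], 'gripper_force': 30.0009, 'finger_gap': 0.1316}
u -0.04356310332569102 5.1222785007815335e-05 0.05592838766002342
wrist 1323 [(-48, -53.3), (-44, -51.0), (-40, -48.2), (-36, -45.4), (-32, -42.4), (-28, -39.6), (-24, -36.9), (-20, -33.9), (-16, -33.4)]
scene 146 [(-48, -54.3), (-44, -51.9), (-40, -51.0), (-36, -45.5), (-32, -43.9), (-28, -38.9), (-24, -37.7), (-20, -32.1), (-16, 3.7)]
```

Emit:
{"fn": "play_rows", "kwargs": {"series": [[[-0.0015,0,0,0,5],[-0.001,0,0,0,5],[0,0,0,0,5],[0,0,0,0,5],[0,0,0,0,5],[0,0,0,0,5],[0,0,0,0,5]]]}}

```text
time: 28.18
eef_pos: [0.5099, -0.3451, 0.1564]
orientation: [3.14, -0.005, 2.941]
ft_force: [-13.2, 6.2, 19.5]
finger_gap: 0.14
gripper_force: 30.0
```

Run:
```python
from tilt import *
s=st();S=np.array([.552,-.3535,.1005]);d=np.array(s['eef_pos'])-S;print('u',d@[.980,-.199,0],d@[.199,.98,0],d[2]);tilt(-.2)
```

```text
{'time': 28.1833, 'q': [0.2793, 0.4608, 0.3352, 1.7735, -0.182, 0.9428, 2.0601], 'eef_pos': [0.5099, -0.3451, 0.1564], 'orientation': [3.1396, -0.0047, 2.9407], 'ft_force': [-13.2356, 6.2182, 19.5427], 'gripper_force': 30.0074, 'finger_gap': 0.1403}
u -0.04295164495384408 -0.0001615327678648023 0.05589706918499596
wrist 1298 [(-48, -53.6), (-44, -50.7), (-40, -47.8), (-36, -45.2), (-32, -42.5), (-28, -39.6), (-24, -37.0), (-20, -34.1), (-16, -34.6)]
scene 142 [(-48, -52.9), (-44, -52.2), (-40, -47.0), (-36, -45.2), (-32, -43.0), (-28, -40.8), (-24, -37.5), (-20, 3.0), (-16, -21.7)]
```

Now the reaction leans about 33° (along the bisector), the tilt reads 34.9° and there is almost no motion, so it is seated on both walls. I'll hold a little longer, then retreat.

Emit:
{"fn": "play_rows", "kwargs": {"series": [[[0,0,0,0,5],[0,0,0,0,5],[0,0,0,0,5],[0,0,0,0,5],[0.006,0,-0.009,0,5],[0.012,0,-0.018,0,5],[0.012,0,-0.018,0,5],[0,0,-0.03,0,5],[0,0,-0.038,0,5],[0,0,-0.038,0,5],[0,0,-0.015,0,5],[0,0,0,-0.105,5],[0,0,0,-0.105,5],[0,0,0,-0.105,5],[0,0,0,-0.105,5]]]}}

```text
time: 29.53
eef_pos: [0.4836, -0.3393, 0.3196]
orientation: [-3.141, 0.001, -2.916]
ft_force: [0.6, 0.1, -1.7]
finger_gap: 0.135
gripper_force: 30.0
```

Run:
```python
from tilt import *
s=st();R=Ro.from_euler('xyz',s['orientation']).as_matrix();print('togo tool',(R.T@(np.array([.5121,.3006,.170])-s['eef_pos'])).round(4))
```

```text
{'time': 29.5333, 'q': [0.2977, 0.269, 0.3078, 1.6418, -0.0852, 1.2433, 2.4189], 'eef_pos': [0.4836, -0.3393, 0.3196], 'orientation': [-3.1412, 0.0005, -2.916], 'ft_force': [0.5697, 0.0936, -1.6678], 'gripper_force': 30.0006, 'finger_gap': 0.1351}
togo tool [-0.1708  0.6173  0.1494]
```

Emit:
{"fn": "play_rows", "kwargs": {"series": [[[-0.0107,0.0386,0,0,5],[-0.0107,0.0386,0,0,5],[-0.0107,0.0386,0,0,5],[-0.0107,0.0386,0,0,5],[-0.0107,0.0386,0,0,5],[-0.0107,0.0386,0,0,5],[-0.0107,0.0386,0,0,5],[-0.0107,0.0386,0,0,5],[-0.0107,0.0386,0,0,5],[-0.0107,0.0386,0,0,5],[-0.0107,0.0386,0,0,5],[-0.0107,0.0386,0,0,5],[-0.0107,0.0386,0,0,5],[-0.0107,0.0386,0,0,5],[-0.0107,0.0386,0,0,5],[-0.0107,0.0386,0,0,5],[0,0,0.03,0,5],[0,0,0.03,0,5],[0,0,0,0,5],[0,0,0,0,5]]]}}

```text
time: 31.2
eef_pos: [0.5149, 0.3, 0.2583]
orientation: [-3.14, -0.004, -2.922]
ft_force: [0.4, -0.7, -1.9]
finger_gap: 0.139
gripper_force: 30.0
```

Run:
```python
from tilt import *
s=st();R=Ro.from_euler('xyz',s['orientation']).as_matrix();print('togo tool',(R.T@(np.array([.5121,.3006,.170])-s['eef_pos'])).round(4));tilt(.2196)
```

```text
{'time': 31.2, 'q': [-0.5035, 0.3254, -0.1221, 1.691, 0.0428, 1.1317, 1.153], 'eef_pos': [0.5149, 0.3, 0.2583], 'orientation': [-3.1402, -0.0037, -2.9217], 'ft_force': [0.4381, -0.6712, -1.8515], 'gripper_force': 29.9999, 'finger_gap': 0.1388}
togo tool [0.0022 0.0013 0.0883]
wrist 1322 [(-48, -53.1), (-44, -50.8), (-40, -47.8), (-36, -45.2), (-32, -42.4), (-28, -39.5), (-24, -36.7), (-20, -33.7), (-16, -33.4)]
scene 104 [(-48, -53.4), (-44, -53.4), (-40, -49.7), (-36, -44.2), (-32, -43.5), (-28, -40.0), (-24, -34.0), (-20, 5.6), (-16, -25.5)]
```

Lower to the hover and check the position before touching the rail.

Emit:
{"fn": "play_rows", "kwargs": {"series": [[[0.002,0.0013,0.028,0,5],[0,0,0.03,0,5],[0,0,0.03,0,5],[0,0,0,0,5],[0,0,0,0,5]]]}}

```text
time: 31.72
eef_pos: [0.5139, 0.3013, 0.173]
orientation: [3.141, 0.0, -2.923]
ft_force: [1.0, 0.3, -1.6]
finger_gap: 0.134
gripper_force: 30.0
```

Emit:
{"fn": "play_rows", "kwargs": {"series": [[[0,0,0.012,0,5],[0,0,0.01,0,5],[-0.001,0,0.003,0,5],[-0.0042,0,0.0025,0,5],[-0.0041,0,0.0025,0,5],[-0.0038,0,0.003,0,5],[-0.0038,0,0.003,0,5],[-0.0034,0,0.0035,0,5],[-0.0034,0,0.0035,0,5],[0,0,0,0,5]]]}}

```text
time: 32.55
eef_pos: [0.5426, 0.3073, 0.1343]
orientation: [3.14, 0.013, -2.923]
ft_force: [4.7, -2.6, 8.2]
finger_gap: 0.137
gripper_force: 30.0
```

Run:
```python
from tilt import *
s=st();R=Ro.from_euler('xyz',s['orientation']).as_matrix();print('togo tool',(R.T@(np.array([.5447,.3079,.117])-s['eef_pos'])).round(4));tilt(.2196)
```

```text
{'time': 32.55, 'q': [-0.5018, 0.4806, -0.1119, 1.765, 0.071, 0.8874, 1.1441], 'eef_pos': [0.5426, 0.3073, 0.1343], 'orientation': [3.1402, 0.0127, -2.9229], 'ft_force': [4.7128, -2.5992, 8.2138], 'gripper_force': 30.0016, 'finger_gap': 0.1369}
togo tool [-0.0019  0.0001  0.0173]
wrist 3079 [(-72, -55.4), (-68, -33.3), (-64, -31.2), (-60, -30.0), (-56, -28.7), (-52, -27.5), (-48, -26.1), (-44, -25.2), (-40, -23.6), (-36, -22.6), (-32, -21.4), (-28, -20.3), (-24, -18.9), (-20, -17.1), (-16, 0.3)]
scene 233 [(-72, -55.0), (-68, -34.9), (-64, -32.6), (-60, -33.8), (-56, -28.5), (-52, -28.2), (-48, -28.1), (-44, -29.6), (-40, -27.3), (-36, -24.8), (-32, -24.3), (-28, -22.8), (-24, -18.3), (-20, 3.5), (-16, -3.3)]
```

Emit:
{"fn": "play_rows", "kwargs": {"series": [[[-0.0005,0,0.0035,0,5],[-0.0005,0,0.0035,0,5],[-0.0008,0,0.0035,0,5],[-0.001,0,0.0035,0,5],[-0.001,0,0.003,0,5],[-0.001,0,0.003,0,5],[0,0,0,0,5]]]}}

```text
time: 33.23
eef_pos: [0.5491, 0.3092, 0.121]
orientation: [3.139, 0.019, -2.922]
ft_force: [-3.5, -9.7, 38.9]
finger_gap: 0.136
gripper_force: 30.0
```

Run:
```python
from tilt import *
s=st();tilt(.2196)
```

```text
{'time': 33.2333, 'q': [-0.5015, 0.5027, -0.1096, 1.7638, 0.0759, 0.8608, 1.1438], 'eef_pos': [0.5491, 0.3092, 0.121], 'orientation': [3.1393, 0.0188, -2.9224], 'ft_force': [-3.478, -9.6707, 38.864], 'gripper_force': 30.0261, 'finger_gap': 0.1362}
wrist 3765 [(-72, -18.6), (-68, -17.5), (-64, -16.4), (-60, -15.4), (-56, -14.5), (-52, -13.6), (-48, -12.6), (-44, -11.4), (-40, -10.4), (-36, -9.5), (-32, -8.5), (-28, -7.6), (-24, -6.6), (-20, 3.9), (-16, -4.6)]
scene 214 [(-72, -21.3), (-68, -18.3), (-64, -18.6), (-60, -17.0), (-56, -15.8), (-52, -13.7), (-48, -14.2), (-44, -14.3), (-40, -10.3), (-36, -13.7), (-32, -11.2), (-28, -9.7), (-24, 0.8), (-20, 3.2), (-16, 2.4)]
```

The leaf's far corner jammed on the far rail because it sits about 9 mm too far out. I'll lift a little, shift back and check.

Emit:
{"fn": "play_rows", "kwargs": {"series": [[[0,0,-0.006,0,5],[0.003,0,-0.005,0,5],[0.004,0,0,0,5],[0.003,0,0,0,5],[0,0,0,0,5],[0,0,0,0,5]]]}}

```text
time: 33.83
eef_pos: [0.5309, 0.3048, 0.1197]
orientation: [-3.14, -0.002, -2.921]
ft_force: [1.6, -4.7, 1.3]
finger_gap: 0.141
gripper_force: 30.0
```

Run:
```python
from tilt import *
s=st();d=np.array(s['eef_pos'])-[.5457,.3081,0];print('rack x',d@[.976,.218,0]*1000,'y',d@[-.218,.976,0]*1000);tilt(.2196)
```

```text
{'time': 33.8333, 'q': [-0.5056, 0.4879, -0.114, 1.7931, 0.0708, 0.8665, 1.1387], 'eef_pos': [0.5309, 0.3048, 0.1197], 'orientation': [-3.1403, -0.0017, -2.9213], 'ft_force': [1.6123, -4.7055, 1.3301], 'gripper_force': 29.979, 'finger_gap': 0.1411}
rack x -15.137976296294045 y 0.009161722786993957
wrist 3695 [(-72, -16.9), (-68, -15.9), (-64, -15.2), (-60, -14.5), (-56, -13.5), (-52, -12.7), (-48, -11.7), (-44, -10.8), (-40, -9.9), (-36, -9.0), (-32, -8.0), (-28, -7.1), (-24, -6.3), (-20, 4.3), (-16, -4.3)]
scene 255 [(-72, -20.2), (-68, -17.8), (-64, -20.0), (-60, -21.7), (-56, -16.7), (-52, -14.4), (-48, -12.3), (-44, -10.7), (-40, -11.4), (-36, -11.2), (-32, -10.2), (-28, -11.1), (-24, -6.3), (-20, 1.5), (-16, 2.4)]
```

Emit:
{"fn": "play_rows", "kwargs": {"series": [[[-0.004,0,0,0,5],[-0.004,0,0,0,5],[0,0,0,0,5],[0,0,0,0,5]]]}}

```text
time: 34.27
eef_pos: [0.5362, 0.3061, 0.1183]
orientation: [-3.139, -0.008, -2.921]
ft_force: [-1.6, -4.9, 0.2]
finger_gap: 0.138
gripper_force: 30.0
```

```bash
sed -i 's/(u>-75)/(u>-110)/;s/range(-74,-14,4)/range(-102,-14,4)/' tilt.py
python3 - <<'E'
from tilt import *
s=st();d=np.array(s['eef_pos'])-[.5457,.3081,0];print('rack x',d@[.976,.218,0]*1000,'y',d@[-.218,.976,0]*1000);tilt(.2196)
E
```

```text
{'time': 34.2667, 'q': [-0.5029, 0.4998, -0.1136, 1.7764, 0.0696, 0.8779, 1.1439], 'eef_pos': [0.5362, 0.3061, 0.1183], 'orientation': [-3.1392, -0.0082, -2.9208], 'ft_force': [-1.6313, -4.8905, 0.1696], 'gripper_force': 29.9846, 'finger_gap': 0.1381}
rack x -9.673082723832838 y 0.15597424716281577
wrist 3703 [(-72, -16.5), (-68, -15.6), (-64, -14.7), (-60, -14.0), (-56, -13.1), (-52, -12.2), (-48, -11.3), (-44, -10.5), (-40, -9.5), (-36, -8.6), (-32, -7.8), (-28, -6.9), (-24, -6.1), (-20, 4.6), (-16, -4.0)]
scene 255 [(-76, -20.8), (-72, -18.7), (-68, -16.8), (-64, -25.4), (-60, -16.7), (-56, -11.8), (-52, -13.8), (-48, -12.6), (-44, -10.7), (-40, -11.2), (-36, -11.9), (-32, -9.9), (-28, -13.8), (-24, -8.6), (-20, 3.0), (-16, 6.1)]
```

Emit:
{"fn": "play_rows", "kwargs": {"series": [[[-0.0012,0,0.003,0,5],[-0.0014,0,0.003,0,5],[-0.0014,0,0.003,0,5],[-0.0014,0,0.003,0,5],[0,0,0,0,5]]]}}

```text
time: 34.78
eef_pos: [0.544, 0.3078, 0.1081]
orientation: [-3.14, -0.003, -2.922]
ft_force: [1.5, -5.0, 4.5]
finger_gap: 0.138
gripper_force: 30.0
```

Run:
```python
from tilt import *
s=st();d=np.array(s['eef_pos'])-[.5457,.3081,0];print('rack x',d@[.976,.218,0]*1000,'y',d@[-.218,.976,0]*1000);tilt(.2196)
c=cam('scene');u,v=proj(c,np.array(s['eef_pos'])).astype(int)
cv2.imwrite('pics/s5.png',cv2.resize(c['frame'][v-60:v+75,u-90:u+90],None,fx=4,fy=4,interpolation=2))
```

```text
{'time': 34.7833, 'q': [-0.5015, 0.5202, -0.1107, 1.7692, 0.0729, 0.8592, 1.1453], 'eef_pos': [0.544, 0.3078, 0.1081], 'orientation': [-3.1402, -0.0027, -2.9216], 'ft_force': [1.4797, -5.0176, 4.4824], 'gripper_force': 30.0034, 'finger_gap': 0.1379}
rack x -1.7003754822121024 y 0.073805865580973
wrist 4536 [(-100, -90.3), (-96, -91.0), (-92, -91.1), (-84, -95.1), (-80, -5.8), (-76, -5.3), (-72, -5.0), (-68, -4.7), (-64, -4.4), (-60, -4.2), (-56, -3.8), (-52, -3.4), (-48, -3.0), (-44, -2.9), (-40, -2.5), (-36, -2.2), (-32, -2.0), (-28, -1.7), (-24, 7.5), (-20, 6.6)]
scene 307 [(-100, -94.9), (-84, -95.8), (-80, -9.2), (-76, -9.2), (-72, -18.8), (-68, -6.3), (-64, -6.5), (-60, -6.1), (-56, -6.4), (-52, -5.5), (-48, -5.1), (-44, -7.7), (-40, -4.8), (-36, -4.0), (-32, -5.5), (-28, -2.8), (-24, 2.5), (-20, 4.2), (-16, 2.6)]
```

View pics/s5.png

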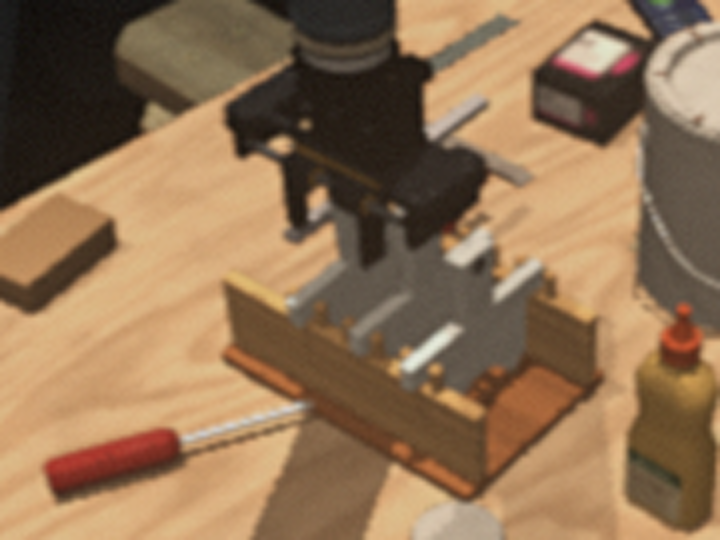

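The view shows the nosed leaf in its slot at about (350,260), nearly level (tilt 4.5°). The gripper's body is just above the knob, so I mustn't go lower. I'll shift about 5 mm, then let go.

Emit:
{"fn": "play_rows", "kwargs": {"series": [[[-0.003,0,-0.001,0,5],[-0.003,0,0,0,5],[0,0,0,0,5],[0,0,0,0,5]]]}}

```text
time: 35.27
eef_pos: [0.5462, 0.3083, 0.1075]
orientation: [-3.139, -0.011, -2.921]
ft_force: [-3.9, -6.6, 4.1]
finger_gap: 0.138
gripper_force: 30.0
```

Run:
```python
from tilt import *
s=st();d=np.array(s['eef_pos'])-[.5457,.3081,0];print('rack x',d@[.976,.218,0]*1000,'y',d@[-.218,.976,0]*1000);tilt(.2196)
```

```text
{'time': 35.2667, 'q': [-0.4997, 0.5274, -0.1111, 1.758, 0.0712, 0.8712, 1.1492], 'eef_pos': [0.5462, 0.3083, 0.1075], 'orientation': [-3.1388, -0.0108, -2.921], 'ft_force': [-3.9427, -6.6362, 4.0512], 'gripper_force': 29.997, 'finger_gap': 0.1383}
rack x 0.576903863395916 y 0.1069167926960408
wrist 4508 [(-100, -90.1), (-96, -90.4), (-84, -94.3), (-80, -5.2), (-76, -4.2), (-72, -4.1), (-68, -3.9), (-64, -3.7), (-60, -3.4), (-56, -3.1), (-52, -2.9), (-48, -2.8), (-44, -2.5), (-40, -2.1), (-36, -1.9), (-32, -1.7), (-28, -1.5), (-24, 7.3), (-20, 6.2)]
scene 320 [(-88, -97.3), (-84, -93.0), (-80, -11.0), (-76, -14.3), (-72, -8.6), (-68, -6.8), (-64, -5.9), (-60, -6.6), (-56, -3.2), (-52, -4.1), (-48, -5.2), (-44, -5.6), (-40, -4.5), (-36, -3.9), (-32, -2.8), (-28, -4.5), (-24, 7.4), (-20, 7.0), (-16, 0.5)]
```

Emit:
{"fn": "play_rows", "kwargs": {"series": [[[0,0,0,0,32],[0,0,0,0,32],[0,0,0,0,32],[0,0,0,0,32],[0,0,-0.015,0,34],[0,0,-0.03,0,34],[0,0,-0.035,0,34],[0,0,-0.035,0,34],[0.02,0,-0.03,0,34],[0.035,0,-0.02,0,34],[0.035,0,0,0,34],[0.035,0,0,0,34],[0,0,0,0,34]]]}}

```text
time: 36.45
eef_pos: [0.4219, 0.2826, 0.2746]
orientation: [3.141, -0.003, -2.916]
ft_force: [0.0, -0.4, -1.4]
finger_gap: 0.34
gripper_force: 0.0
```

Run:
```python
from h import *
s=st();yaw=.2196;R=np.array([[np.cos(yaw),-np.sin(yaw)],[np.sin(yaw),np.cos(yaw)]]);O=np.array([.5575,.252])
for n in('scene0','scene','top0','top'):
    c=dict(np.load(n+'.npz')) if n[-1].isdigit() else cam(n);P=cloud(c);r=(P[...,:2]-O)@R
    for k in(-.055,0,.055):
        m=(abs(r[...,0])<.03)&(abs(r[...,1]-k)<.015)&(P[...,2]>.150)&(P[...,2]<.17);Q=P[m]
        if len(Q)>10: print(n,k,len(Q),Q.mean(0).round(4),((Q.max(0)+Q.min(0))/2).round(4))
        m=(abs(r[...,0])<.1)&(abs(r[...,1]-k)<.01)&(P[...,2]>.095)&(P[...,2]<.108);q=r[m];print('   shoulder',q[:,0].min().round(4),q[:,0].max().round(4))
    m=(P[...,2]>.104)&(P[...,2]<.122)&(r[...,1]>.075)&(r[...,1]<.14)&(r[...,0]>.05)&(r[...,0]<.22);Q=r[m]
    if len(Q)>20: print('keeper',np.polyfit(Q[:,0],Q[:,1],1)[0].round(3))
    if n=='scene': cv2.imwrite('pics/s6.png',c['frame'])
    for nm,x0,x1,y0,y1 in(('glue',.5,.65,0,.1),('jar',.39,.5,0,.1),('tin',.38,.5,-.25,-.12)):
        Q=P[(P[...,0]>x0)&(P[...,0]<x1)&(P[...,1]>y0)&(P[...,1]<y1)&(P[...,2]>.04)&(P[...,2]<.19)];print(nm,Q.mean(0)[:2].round(3),end=' ')
    print()
```

```text
{'time': 36.45, 'q': [-0.5334, 0.167, -0.158, 1.8618, 0.027, 1.1174, 1.0948], 'eef_pos': [0.4219, 0.2826, 0.2746], 'orientation': [3.141, -0.003, -2.9165], 'ft_force': [0.0124, -0.3937, -1.4205], 'gripper_force': 0.0, 'finger_gap': 0.3396}
scene0 -0.055 61 [0.5667 0.1966 0.1564] [0.5692 0.198  0.156 ]
   shoulder -0.0786 0.0767
scene0 0 56 [0.5551 0.2507 0.157 ] [0.5563 0.2514 0.1563]
   shoulder -0.0781 0.056
scene0 0.055 55 [0.543  0.3038 0.1562] [0.544  0.3063 0.1563]
   shoulder -0.0764 0.0724
glue [0.609 0.031] jar [0.426 0.037] tin [ 0.426 -0.221] 
scene -0.055 60 [0.5619 0.1984 0.1564] [0.5626 0.2001 0.1555]
   shoulder -0.083 0.0697
scene 0 55 [0.5555 0.2508 0.1569] [0.5558 0.2523 0.1555]
   shoulder -0.0773 0.0744
scene 0.055 53 [0.5408 0.3053 0.1572] [0.5425 0.3064 0.1567]
   shoulder -0.0781 0.0727
keeper 0.007
glue [0.609 0.031] jar [0.426 0.037] tin [ 0.427 -0.22 ] 
top0 -0.055 81 [0.5689 0.1957 0.16  ] [0.5692 0.1963 0.158 ]
   shoulder -0.0767 0.0755
top0 0 81 [0.5572 0.2492 0.1596] [0.5576 0.2491 0.1577]
   shoulder -0.0761 0.0755
top0 0.055 89 [0.545  0.3027 0.1595] [0.5446 0.3039 0.1582]
   shoulder -0.0761 0.0751
glue [0.613 0.038] jar [0.433 0.043] tin [ 0.434 -0.214] 
top -0.055 79 [0.5641 0.197  0.1595] [0.5645 0.1967 0.1579]
   shoulder -0.0804 0.0704
top 0 84 [0.5575 0.2493 0.1597] [0.5577 0.2496 0.1583]
   shoulder -0.076 0.0749
top 0.055 87 [0.544  0.3047 0.1593] [0.5437 0.3058 0.1574]
   shoulder -0.0744 0.0742
keeper 0.009
glue [0.613 0.038] jar [0.433 0.043] tin [ 0.433 -0.214]
```

View pics/s6.png

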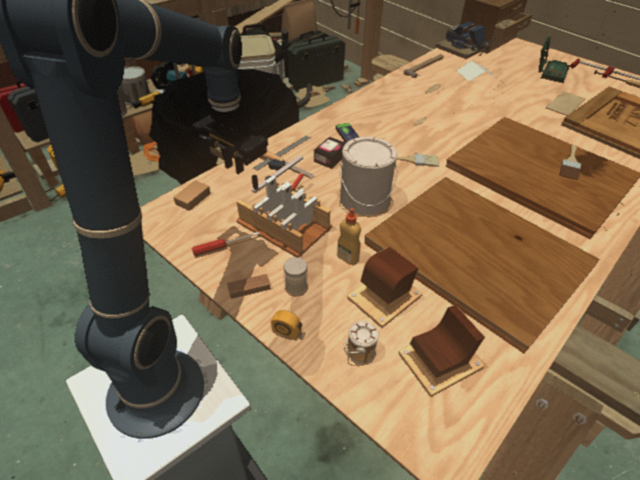

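The scene shows all three leaves hanging (around (285,205)), the keeper open, and the bystanders where they were. The hollow leaf is about 5 mm and the nosed leaf about 2 mm from where it started.

```bash
python3 -c "
from h import *
print(manip.finish_job())"
```

```text
the job is handed in; nothing more can be done
None
```

I handed the job in at about 36.5 s, before any verdict was shown: the keeper is open, both leaves were pressed home and held, all three hang in the rack (hollow about 5 mm and nosed about 2 mm off their start), and nothing else measurably moved, but the leaves slid in the grip and pushes briefly reached about 38 N on each sample, near the 35 N/100 N limit.

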